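# Stand a glass-forming mandrel on its heavy end and lock it

## Robot

A 6-joint arm with a two-finger parallel gripper is mounted at the origin on the work surface. World frame = base frame: x ahead of the robot, y to its left, z up, the work surface at z = 0. Lengths are in m, angles in rad, forces in N, time in s.
With the tool pointing down it reaches from about 0.3 to 0.75 m from the base axis. Payload 8.5 kg.
Tool frame: the origin (TCP) lies at the very end of the fingers, on their centre line; the grasp point (between the pads) lies 19 mm behind it (manip.grip_depth is the z of the grasp point in the tool frame, in m); z points along the fingers, x is the direction in which the jaws open and shut, and the axes are right-handed (so a half turn about z gives the same grasp; the last joint's range is limited). The gripper opens to 85 mm and grips with 20 to 120 N. Pads are 22 mm wide; open, the fingers measure 114 mm over their backs; the gripper's body (76 mm by 85 mm) begins 54 mm behind the grasp point. The pads swing forward as they close: fully open they stand 13 mm farther back than shut.
Start: joints at [1.105, 0.381, 1.297, -0, 1.464, -0.215], TCP at [0.136, 0.533, 0.231] pointing down, gripper open.
Joint ranges: [-3.11, 3.11], [-0.89, 2.33], [0.22, 2.48], [-1.42, 4.56], [0.17, 2.85], [-2.88, 2.88]. Speed limits (rad/s): [2.39, 2.39, 3.14, 3.14, 3.14, 3.14].

## Interface

Orientations are given as a unit quaternion [w, x, y, z].
In Python, from cell import status, viewer, hand_in, manip gives the robot as it stands.
- The arm moves only by the tool step_arm, never from a script. Its argument "steps" is one flat list of numbers, 7 for each row, row after row: the shift along the world's x, y, z in cm, then the turn, a rotation vector about the world's x, y, z in rad, then the opening, from 0 (shut) to 1 (fully open). A call has 1 to 12 rows; each row is the pose to reach, as a shift and turn from the pose commanded when the call began; what a row does not reach only later rows make up. A row lasts 1/12 s, in which the tool goes at most 41.7 mm and 7.16 degrees, less where a joint would pass 70% of its speed; a pose out of reach is approached as far as the arm can. A call with a gripper value outside its range is refused whole. The fingers move at their own pace and stop on an object; "newtons" is the grip in N (left out, the last holds). Time passes only in rows, so rows that repeat a pose let the fingers close. It gives the time, the measured TCP pose, the force and the opening at its end, in the units of the state.
- status.sense(): the state, without advancing time (a new reading comes with each control period).
- viewer.get_image(name): name is "side" or "top"; returns (picture, depth): 384x512x3 uint8, blue, green, red; 384x512 float32, m along the optical axis (not along the pixel's ray), 0 where there is no reading.
- viewer.get_calibration(name): a dict with "vfov" (degrees; the focal length in pixels is half the picture's height over the tangent of half this angle, whatever the lens; pixels are square), "cx", "cy" (the principal point, pixels), "k1" (the pictures are not rectified: a ray, as slopes to the right and down, at radius r is drawn at 1 + k1 r^2 times it, then the intrinsics apply), "rvec" (rotation vector, rad) and "tvec" (3), from world to camera coordinates, as OpenCV has them. Camera axes: x right, y down, z forward; pixel columns grow to the right and rows downward; lengths in m; the calibration is good to about 2 mm. A picture is of the moment at which its call begins. get_calibration takes no time and is no camera call.
- hand_in(): hands the job in, once; it reports no verdict.
The state is a dict: "time": time; "qpos": joint angles; "joint_vel": joint speeds; "joint_torque": joint torques, N m; "ee_pos": TCP position; "tcp_rot": TCP orientation; "contact_force": force on the tool from outside, world axes, zero at the start; "torque": the same for the moment, N m; "opening": opening from 0.0 (shut) to 1.0 (fully open).
Only numpy, scipy, OpenCV 4.12 (cv2) and the standard library are available. Lean on these libraries where they do the work, as an engineer would, in place of code of your own. Each camera call takes 0.05 s, during which the arm holds its last target.

## Task

Take the mandrel from the front groove of the wooden rack (the one nearer the robot) and stand it upright on the bench inside the horseshoe stand, heavy end down and without dropping it; its ends look alike, so a trial lift has to show which is the heavy one. Only then swing the stand's lock ring from open round to its locked mark. Leave the other mandrel in its groove and the other things on the bench where they are.

Things in the scene. Friction and masses are not known exactly. Their poses are not given: they have to be found in the camera images.
- rack: Low wooden rack fixed to the bench. Base board 215 x 100 x 12 mm (x, y, z of its own frame) with two V-grooves along its own y axis, 120 mm apart. Each groove is two V-blocks, 41 mm wide, 12 mm thick, top 38 mm above the bench, 36 mm either side of the groove's middle, so a mandrel's ends overhang freely. Origin: underside centre. Its -x side faces roughly the robot.
- front_groove (a point): Centre of a mandrel lying in the groove nearer the robot, 50 mm above the bench (axes as the rack).
- rear_groove (a point): Centre of a mandrel lying in the groove farther from the robot, 50 mm above the bench. The mandrel here stays.
- mandrel_a: One of two mandrels alike outside, each in one of the grooves: dark graphite sleeve, 42 mm diameter, with an aluminium cap (46 mm diameter, 6 mm thick) on each end, 140 mm long. 0.4 to 0.63 kg. A steel core fills one end: the balance point is about 26 mm from the middle towards that end, which cannot be seen nor told from this pose. Origin: mid-length, on the axis; its x axis runs along it.
- mandrel_b: The other mandrel, alike outside, in the other groove; its heavy end may be the other way round. Sizes, origin and axes as mandrel_a.
- stand: Grey horseshoe stand fixed to the bench: half-round upright wall 44 mm high, inner radius 27 mm, 13 mm thick, open with flared cheeks towards its own -x side, which faces roughly the robot; the bench is its floor. Beside it, under the ring's lever, a flat index quadrant (80 mm radius, top 43 mm high): a short line marks open, a long light line between two dark ones marks locked.
- seat (a point): Centre of the horseshoe, on the bench (height 0), also the stand's origin; axes as the stand. A mandrel standing here has its middle 70 mm above this point. Three small clips hold the ring down, up to 61 mm above the bench.
- lock_ring (a joint): Angle (rad) of the steel lock ring about the vertical axis through the seat, growing counter-clockwise from above. Ring: inner radius 33, outer 47 mm, 46 to 56 mm above the bench, with a 110 degree slot. Near 0 it is open, the slot over the horseshoe's opening; 1.75 is the locked mark; stop at 1.77. Starts at 0 to 0.15, stays where left, takes about 2 N at the knob.
- ring_knob (a point): Axis of the upright black knob (12 to 16 mm thick, 52 to 86 mm above the bench) on the ring's flat lever (10 mm wide, 47 to 55 mm above the bench), 98 mm from the seat's axis; this point is 70 mm high. At angle 0 the lever points 115 degrees clockwise from above from the stand's own +x axis, at 1.75 about 15 degrees clockwise.
- paddle: Graphite paddle with a wooden handle, about 240 x 55 x 18 mm, lying on the bench; leave alone. Origin: on the bench, between blade and handle.
- nozzle: Brass burner nozzle, 38 mm in diameter and 62 mm tall, standing on the bench; leave alone. Origin: centre of its foot.
- jar: Amber glass jar with a metal lid, 60 mm in diameter, 75 mm tall; leave alone. Origin: centre of its foot.
Mind the look-alikes: they are no part of the job. Leave any orange or yellow look-alike of the mandrel_b alone.

How it is judged:
On the way, in this order (a step that is already met when the one before it is completed fails the run):
1. the front mandrel stands upright, heavy end down, on the bench inside the horseshoe, with the ring still open (((horizontal distance between mandrel_a and seat below 0.015 m and angle between the x axis of mandrel_a and the z axis of seat, either way round below 0.09 rad and height (world z) of mandrel_a below 0.074 m and height (world z) of core_a below 0.036 m) or (horizontal distance between mandrel_b and seat below 0.015 m and angle between the x axis of mandrel_b and the z axis of seat, either way round below 0.09 rad and height (world z) of mandrel_b below 0.074 m and height (world z) of core_b below 0.036 m)) and value of joint lock_ring below 0.6 rad), for 0.2 s.
2. the lock ring is turned to its locked mark (value of joint lock_ring above 1.65 rad), for 0.2 s.
At the end, for the whole second after the job is handed in: The mandrel from the front groove stands at rest on the bench, heavy end down, within 15 mm of the seat's centre and within 0.09 rad of upright; the lock ring is at its locked mark (more than 1.65 rad); the other mandrel lies in the rear groove within 20 mm of its place (((horizontal distance between mandrel_a and seat below 0.015 m and angle between the x axis of mandrel_a and the z axis of seat, either way round below 0.09 rad and height (world z) of mandrel_a below 0.074 m and height (world z) of core_a below 0.036 m and linear speed of mandrel_a below 0.02 m/s and distance between mandrel_b and rear_groove below 0.02 m) or (horizontal distance between mandrel_b and seat below 0.015 m and angle between the x axis of mandrel_b and the z axis of seat, either way round below 0.09 rad and height (world z) of mandrel_b below 0.074 m and height (world z) of core_b below 0.036 m and linear speed of mandrel_b below 0.02 m/s and distance between mandrel_a and rear_groove below 0.02 m)) and value of joint lock_ring above 1.65 rad); the robot touches nothing.
It fails at once if the rear groove's mandrel is taken out of its groove (distance between each of mandrel_a, mandrel_b and rear_groove above 0.03 m).
It fails at once if a mandrel is dropped (let go with its middle more than 12 mm above where it is when standing on the bench) ((height (world z) of mandrel_a above 0.082 m and contact force between mandrel_a and anything else below 0.05 N) or (height (world z) of mandrel_b above 0.082 m and contact force between mandrel_b and anything else below 0.05 N)).
It fails at once if the paddle, the nozzle or the jar is moved more than 40 mm (distance of any of paddle, nozzle, jar from where it was at the start of the episode above 0.04 m).
It also fails if it takes over 70 s, if anything falls off the work surface, if the arm or the gripper's body presses on something with over 40 N, if the wrist force passes 120 N, or if a joint passes its speed limit or range.

## Working session

There is one attempt and no reset: what is moved stays moved. The work goes in short steps, Python scripts to look and compute and a tool call to move; the robot and the scene stay as the last step left them, time stands still between calls to the robot, and variables do not carry over. Pictures are saved under pics/ and viewed, and the job is handed in when it is done.

Besides the shell and the picture viewer there is one more tool, called after "Call:" as a command line: name --argument value ..., lists and objects as JSON in quotes. step_arm: Moves the arm, as the interface text tells. Its arguments: {"type":"object","properties":{"steps":{"type":"array","items":{"type":"number"}},"newtons":{"type":"number"}},"required":["steps"]}

```bash
ls; mkdir -p pics; cat > h.py <<'E'
import numpy as np, cv2
from cell import status, viewer, hand_in, manip
def cal(n):
    c=viewer.get_calibration(n); f=384/2/np.tan(np.radians(c['vfov'])/2)
    K=np.array([[f,0,c['cx']],[0,f,c['cy']],[0,0,1]]); R=cv2.Rodrigues(np.array(c['rvec'],float))[0]
    return K,np.array([c['k1'],0,0,0,0.]),R,np.array(c['tvec'],float)
def ray(n,u,v):
    K,D,R,t=cal(n); s=cv2.undistortPoints(np.array([[[u,v]]],float),K,D)[0,0]
    return -R.T@t, R.T@np.array([s[0],s[1],1.])
def onz(n,u,v,z):
    o,d=ray(n,u,v); return o+d*(z-o[2])/d[2]
def dep(n,u,v,D):
    o,d=ray(n,u,v); return o+d*D
def proj(n,p):
    K,D,R,t=cal(n); return cv2.projectPoints(np.array(p,float).reshape(-1,1,3),cv2.Rodrigues(R)[0],t,K,D)[0][:,0]
def snap(n,tag):
    im,d=viewer.get_image(n); cv2.imwrite(f'pics/{tag}.png',im); np.save(f'pics/{tag}.npy',d); return im,d
def crop(tag,u0,v0,u1,v1,k,out):
    im=cv2.imread(f'pics/{tag}.png')[v0:v1,u0:u1]; cv2.imwrite(f'pics/{out}.png',cv2.resize(im,None,fx=k,fy=k,interpolation=cv2.INTER_CUBIC))
E
python3 - <<'E'
from h import *
for n in('top','side'): snap(n,n+'0'); print(viewer.get_calibration(n))
print(status.sense(), manip.grip_depth, [a for a in dir(manip) if a[0]!='_'])
E
```

```text
pics
{'vfov': 43.49311409279675, 'cx': 259.6843146446748, 'cy': 194.50902509312203, 'k1': -0.03705532612038617, 'rvec': array([ 2.12798263, -2.16799202,  0.10594563]), 'tvec': array([0.07775912, 0.56488347, 1.3684574 ])}
{'vfov': 46.07735431044114, 'cx': 263.9580699972678, 'cy': 188.66436673380406, 'k1': -0.08210561253874345, 'rvec': array([ 2.01225486, -0.77788097,  0.40656862]), 'tvec': array([-0.38134122,  0.29191384,  0.95884306])}
{'time': 0.1, 'qpos': array([ 1.10468945e+00,  3.81121267e-01,  1.29815464e+00,  3.41829936e-05,
        1.46360239e+00, -2.15289777e-01]), 'joint_vel': array([-0.00184228, -0.00034897, -0.00282327, -0.00164773,  0.00012139,
        0.00120134]), 'joint_torque': array([ 4.83654716e-03, -4.49216759e+01, -2.31654882e+01, -1.44760679e-04,
        3.70422495e-03, -6.48550576e-05]), 'ee_pos': array([0.13637686, 0.53255728, 0.2307877 ]), 'tcp_rot': array([ 2.61192565e-04,  7.89999563e-01,  6.13107068e-01, -5.87607690e-04]), 'contact_force': array([ 0.26543056,  0.19579348, -0.71022096]), 'torque': array([-0.00284058,  0.02063846, -0.02595323]), 'opening': 1.0025114283359087} -0.0187 ['MotionError', 'grip_depth']
```

View pics/top0.png

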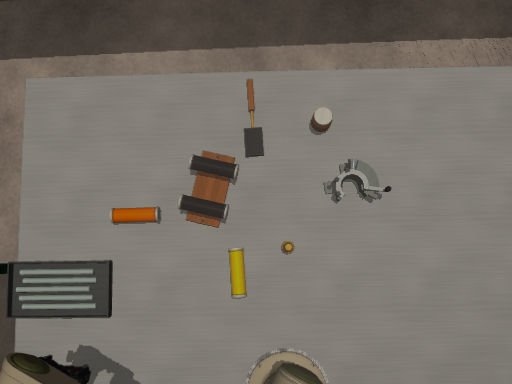

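View pics/side0.png

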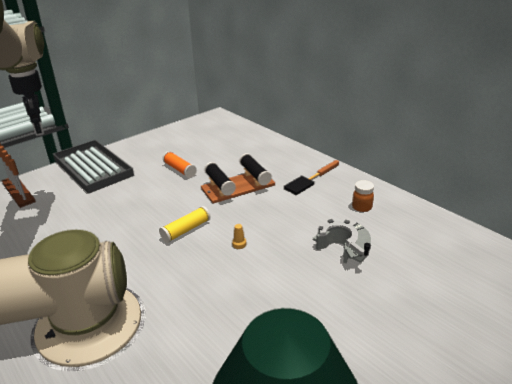

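Possible mix-ups in the top view: dark front mandrel (204,207), dark rear mandrel (214,167), orange look-alike (135,215), yellow look-alike (237,273). The robot base is at the bottom (290,375), so the one I want is at (204,207). I'll check it close up.

```bash
python3 - <<'E'
from h import *
crop('top0',165,135,265,235,6,'c1'); crop('top0',310,140,410,225,7,'c2'); crop('side0',295,200,395,280,7,'c3')
E
```

```text
(no output)
```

View pics/c1.png

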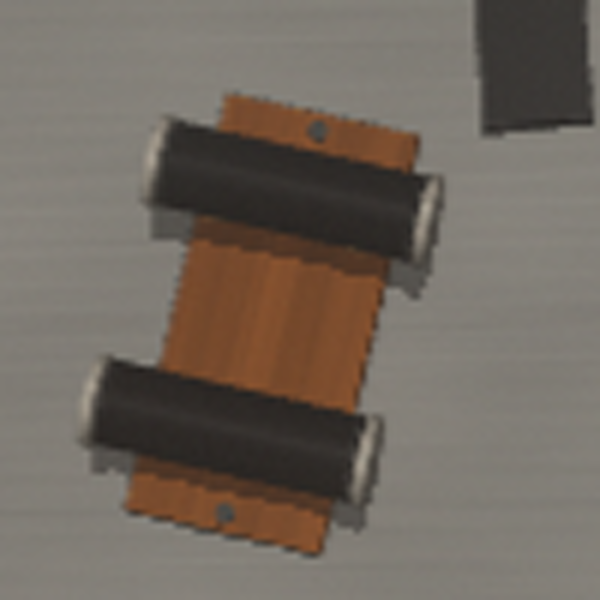

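View pics/c2.png

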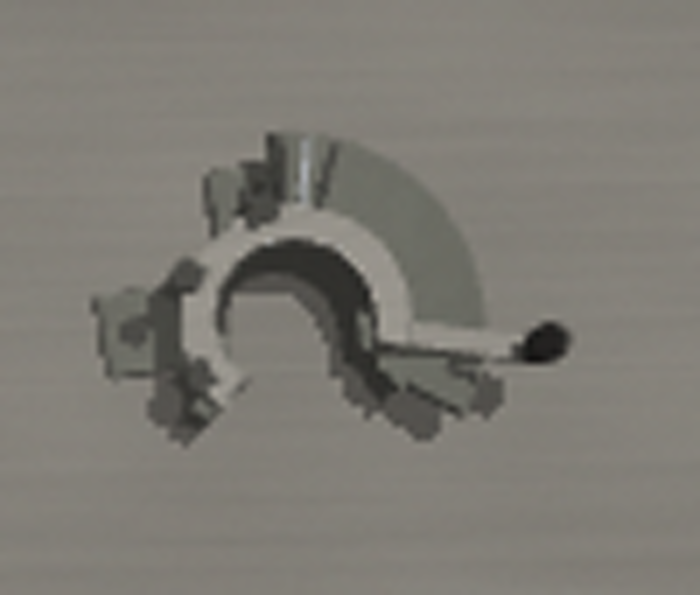

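View pics/c3.png

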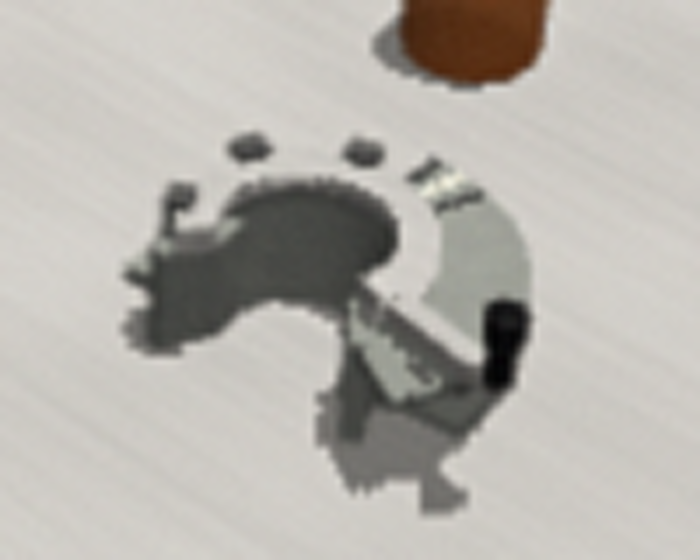

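Close up, both dark mandrels sit in the wooden rack. The front one's caps are at about (181,202) and (226,211). The stand's ring slot faces down (towards the robot), the knob is at (388,189) and the locked mark at (353.6,164). Next I'll measure with depth.

```bash
cat >> h.py <<'E'
def cloud(n,d,u0,v0,u1,v1):
    K,D,R,t=cal(n); vv,uu=np.mgrid[v0:v1,u0:u1]; 
    s=cv2.undistortPoints(np.stack([uu,vv],-1).reshape(-1,1,2).astype(float),K,D)[:,0]
    z=d[v0:v1,u0:u1].reshape(-1,1); P=np.hstack([s*z,z]); P=(P-t)@R
    return P.reshape(v1-v0,u1-u0,3), (z>0).reshape(v1-v0,u1-u0)
E
python3 - <<'E'
from h import *
d=np.load('pics/top0.npy')
P,ok=cloud('top',d,165,135,265,235)
print('bench z',np.median(P[ok&(P[...,2]<.006)][:,2]))
for name,(a,b,c,e) in dict(front=(8,50,70,90),rear=(20,15,80,55)).items():
    Q=P[b:e,a:c].reshape(-1,3); Q=Q[(Q[:,2]>.058)&(Q[:,2]<.09)]
    m,ax=cv2.PCACompute(Q[:,:2].copy(),mean=None); 
    l=(Q[:,:2]-m)@ax[0]; w=(Q[:,:2]-m)@ax[1]
    lo,hi=np.percentile(l,[.5,99.5]); print(name,m,'ax',ax[0],np.degrees(np.arctan2(ax[0,1],ax[0,0])),'len',lo,hi,'w',w.min(),w.max(),'mid',m+ax[0]*(lo+hi)/2,'ztop',np.percentile(Q[:,2],98),len(Q))
# picked end pixels at z=.05 axis height (cap faces centres)
for u,v in [(180.3,202),(226.3,211.6),(191.5,162),(237,171.5)]: print(onz('top',u,v,.05))
P,ok=cloud('top',d,300,130,420,230)
im=cv2.imread('pics/top0.png')[130:230,300:420]
z=P[...,2]; m=(z>.053)&(z<.0575)&(im.min(2)>140)
Q=P[m]; print('ring pts',len(Q))
from scipy.optimize import least_squares
q=Q[:,:2]
c=np.median(q,0)
for i in range(30):
    # fit annulus: inner .033 outer .047 -> mean radius .040
    r=least_squares(lambda c:np.hypot(*(q[np.hypot(*(q-c0).T)<.055]-c).T)-.040 if 0 else np.clip(np.abs(np.hypot(*(q-c).T)-.040)-.007,0,.02)+1e-4*0, c,loss='soft_l1',f_scale=.001) if 0 else None
    break
best=min(((np.sum((np.abs(np.hypot(q[:,0]-x,q[:,1]-y)-.04)<.0065)),x,y) for x in np.arange(c[0]-.05,c[0]+.05,.001) for y in np.arange(c[1]-.05,c[1]+.05,.001)),key=lambda s:-s[0])
print('ring',best)
k=(z>.06)&(im.max(2)<60)&(z<.1); 
print('knob',P[k].mean(0),P[k][:,2].max(),k.sum())
for u,v in [(353.6,164.2)]: print('mark',onz('top',u,v,.043))
E
```

```text
bench z 0.0016161785779319738
front [[0.53220459 0.23001671]] ax [0.24625377 0.96920539] 75.74406028157108 len -0.06922049829843252 0.07033535061366128 w -0.021238058359298175 0.021694065983006064 mid [[0.53234186 0.23055697]] ztop 0.07730374300769936 677
rear [[0.64745626 0.19980194]] ax [0.23967784 0.97085248] 76.13247282786118 len -0.06922920187140996 0.06996210470276863 w -0.02064413466712456 0.022760796165166693 mid [[0.64754409 0.20015771]] ztop 0.07760210124041972 667
[0.54720276 0.29704041 0.05      ]
[0.51680813 0.16384563 0.05      ]
[0.66409645 0.26449426 0.05      ]
[0.63309109 0.13166685 0.05      ]
ring pts 30
ring (np.int64(30), np.float64(0.586326619384954), np.float64(-0.19717183165657964))
knob [ 0.5720945  -0.28922036  0.08098649] 0.08909560875702903 27
mark [ 0.64871083 -0.20807091  0.043     ]
```

```bash
python3 - <<'E'
from h import *
im=cv2.imread('pics/top0.png'); d=np.load('pics/top0.npy')
g=cv2.cvtColor(im,cv2.COLOR_BGR2GRAY)
# orthorectify at z=0.056 : 0.25mm/px around stand
xs=np.arange(.68,.48,-.0004); ys=np.arange(-.12,-.32,-.0004)
X,Y=np.meshgrid(xs,ys,indexing='ij'); 
uv=proj('top',np.stack([X,Y,0*X+.056],-1)).reshape(*X.shape,2).astype(np.float32)
o=cv2.remap(im,uv,None,cv2.INTER_CUBIC); cv2.imwrite('pics/ortho56.png',o)
b=(o.min(2)>138).astype(float)
# annulus score
best=[]
for cx in np.arange(.56,.62,.001):
  for cy in np.arange(-.235,-.18,.001):
    r=np.hypot(X-cx,Y-cy); a=(r>.033)&(r<.047); e=((r>.027)&(r<.033))|((r>.047)&(r<.053))
    best.append((b[a].sum()-b[e].sum(),cx,cy))
best.sort(reverse=True); print(best[:5])
s=best[0]
def px(x,y): return int((.68-x)/.0004),int((-.12-y)/.0004)
v=cv2.resize(o,None,fx=1.2,fy=1.2)
r0,c0=px(s[1],s[2]); 
for r in(.033,.047): cv2.circle(v,(int(c0*1.2),int(r0*1.2)),int(r/.0004*1.2),(0,0,255),1)
cv2.imwrite('pics/ortho56b.png',v)
K=onz('top',388,189,.086);print('knob top',K, np.hypot(*(K[:2]-s[1:])),np.degrees(np.arctan2(K[1]-s[2],K[0]-s[1])))
m=onz('top',353.6,164.2,.043); print('mark ang',np.degrees(np.arctan2(m[1]-s[2],m[0]-s[1])))
E
```

```text
[(np.float64(7547.0), np.float64(0.5860000000000001), np.float64(-0.19799999999999995)), (np.float64(7514.0), np.float64(0.5860000000000001), np.float64(-0.19699999999999995)), (np.float64(7490.0), np.float64(0.5870000000000001), np.float64(-0.19699999999999995)), (np.float64(7486.0), np.float64(0.5850000000000001), np.float64(-0.19799999999999995)), (np.float64(7469.0), np.float64(0.5870000000000001), np.float64(-0.19799999999999995))]
knob top [ 0.56835445 -0.29386384  0.086     ] 0.09747430846678859 -100.42962730968273
mark ang -9.123395463980536
```

View pics/ortho56b.png

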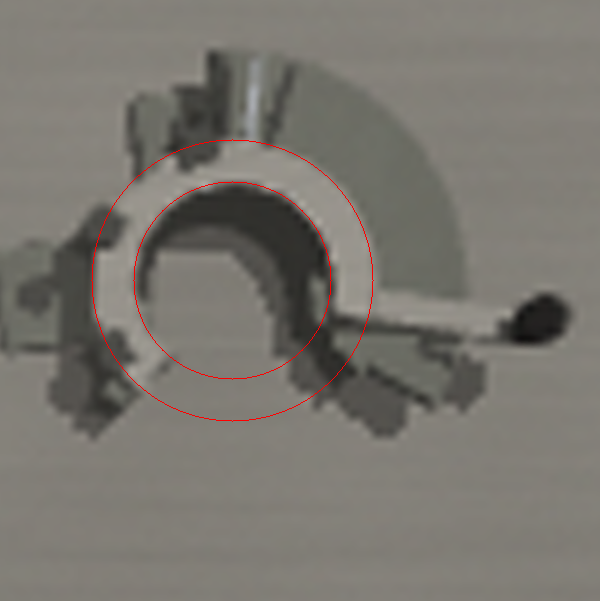

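Seat is at about (0.586,-0.1975), knob radius 97.5 mm (expected 98), so the stand's yaw is about +6°. The front mandrel is at (0.532,0.2305) with its axis at 75.8°. The groove spacing came out at 119 mm (expected 120), so it agrees. Now I'll move above the front mandrel, turning -90° about z.

Call:
step_arm --steps '[3.3,-2.5,0,0,0,-0.12,1,6.6,-5,0,0,0,-0.24,1,9.9,-7.5,0,0,0,-0.36,1,13.2,-10,0,0,0,-0.48,1,16.5,-12.5,0,0,0,-0.6,1,19.8,-15,0,0,0,-0.72,1,23.1,-17.5,0,0,0,-0.84,1,26.4,-20,0,0,0,-0.96,1,29.7,-22.5,0,0,0,-1.08,1,33,-25,0,0,0,-1.2,1,36.3,-27.5,0,0,0,-1.32,1,39.6,-30.2,0,0,0,-1.44,1]' --newtons 60

```text
time: 1.1
ee_pos: [0.533, 0.2298, 0.231]
tcp_rot: [0.0, 0.998, -0.063, -0.0]
contact_force: [0.3, 0.5, 0.9]
opening: 1.002
```

Call:
step_arm --steps '[0,0,-3,0,0,-0.06,1,0,0,-6,0,0,-0.12,1,0,0,-9,0,0,-0.12,1,0,0,-12,0,0,-0.12,1,0,0,-14,0,0,-0.12,1,0,0,-14,0,0,-0.12,1]'

```text
time: 1.6
ee_pos: [0.5295, 0.2308, 0.087]
tcp_rot: [0.001, 0.993, -0.12, -0.004]
contact_force: [0.2, -1.3, -0.4]
opening: 0.997
```

```bash
python3 - <<'E'
from h import *
snap('top','top1'); snap('side','side1'); crop('top1',150,130,270,230,5,'t1'); crop('side1',170,110,300,220,5,'s1')
s=status.sense(); print(s['ee_pos'],s['contact_force'],s['torque'],s['qpos'])
E
```

```text
[0.53181271 0.23142738 0.09146755] [0.7102734  0.60510008 0.73967896] [ 0.00428296  0.00324898 -0.03224297] [2.06439551e-01 5.65443360e-01 1.41655757e+00 1.87849717e-05
 1.16037571e+00 4.46405894e-01]
```

View pics/t1.png

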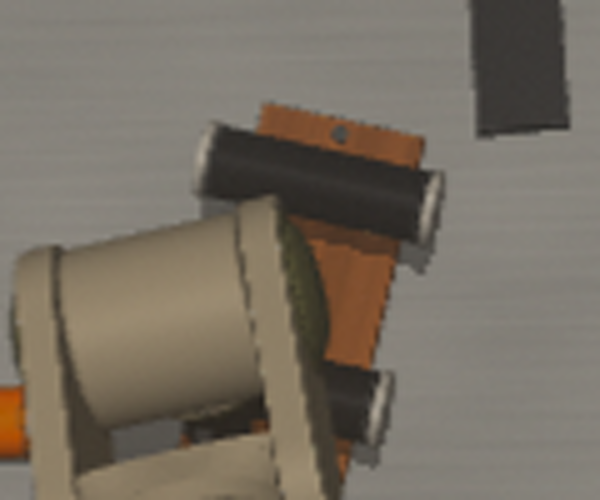

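View pics/s1.png

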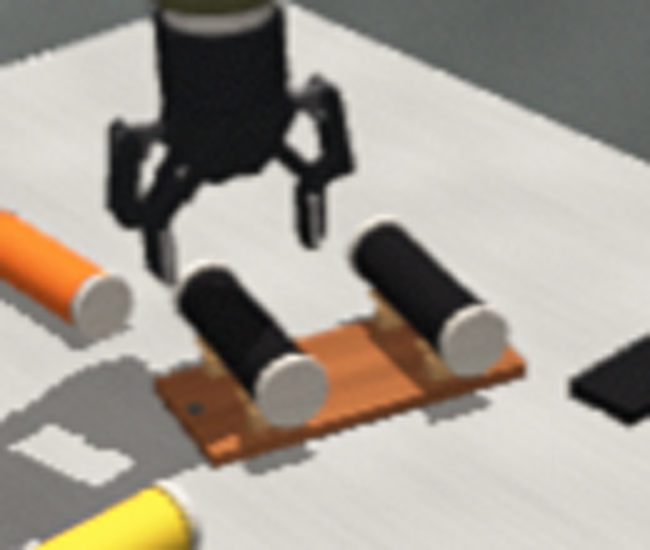

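The fingers straddle the front mandrel: side crop, pads at (160,255) and (312,225), mandrel between them below. Going down to grasp height and closing.

Call:
step_arm --steps '[0,0,-2,0,0,0,1,0,0,-4,0,0,0,1,0,0,-6,0,0,0,1,0,0,-6,0,0,0,1,0,0,-6,0,0,0,0.3,0,0,-6,0,0,0,0.3,0,0,-6,0,0,0,0.3,0,0,-6,0,0,0,0.3,0,0,-6,0,0,0,0.3,0,0,-6,0,0,0,0.3]' --newtons 60

```text
time: 2.53
ee_pos: [0.532, 0.2317, 0.0332]
tcp_rot: [-0.0, 0.993, -0.12, 0.001]
contact_force: [-3.8, 0.3, 9.1]
opening: 0.471
```

```bash
python3 - <<'E'
from h import *
s=status.sense(); print(s['ee_pos'],s['contact_force'],s['torque'],s['opening'])
E
```

```text
[0.53199796 0.23171977 0.03318181] [-3.77974432  0.31173088  9.07592682] [-0.00381587  0.59852331 -0.10373578] 0.47144299265435013
```

Call:
step_arm --steps '[0,0,0.5,0,0,0,0.3,0,0,1,0,0,0,0.3,0,0,1.5,0,0,0,0.3,0,0,2,0,0,0,0.3,0,0,2,0,0,0,0.3,0,0,2,0,0,0,0.3,0,0,2,0,0,0,0.3,0,0,2,0,0,0,0.3]' --newtons 60

```text
time: 3.2
ee_pos: [0.5315, 0.2313, 0.051]
tcp_rot: [0.0, 0.993, -0.12, -0.0]
contact_force: [-0.2, -0.8, -4.4]
opening: 0.472
```

```bash
python3 - <<'E'
from h import *
snap('side','side2')
s=status.sense(); print(s['ee_pos'],s['contact_force'],s['torque'],s['opening'])
crop('side2',170,110,300,220,5,'s2')
s=status.sense(); print(s['ee_pos'],s['contact_force'],s['torque'],s['opening'])
E
```

```text
[0.53158387 0.2313357  0.05101026] [-0.66962297 -0.3153125  -4.24866289] [-0.07450885  0.00319839 -0.00036872] 0.46510404041032755
[0.53158387 0.2313357  0.05101026] [-0.66962297 -0.3153125  -4.24866289] [-0.07450885  0.00319839 -0.00036872] 0.46510404041032755
```

View pics/s2.png

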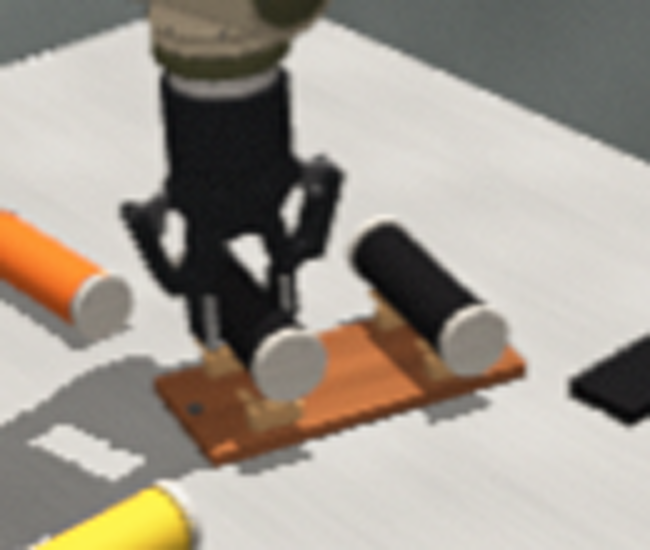

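```bash
python3 - <<'E'
from h import *
T=[];F=[]
for i in range(12):
    viewer.get_image('top'); s=status.sense(); T.append(s['torque']);F.append(s['contact_force'])
T=np.array(T);F=np.array(F);print(T.mean(0),T.std(0),F.mean(0),F.std(0)); 
E
```

```text
[-0.0888125   0.01756436  0.00482022] [0.03320743 0.02145157 0.02850675] [-0.00589803  0.08437459 -4.04214024] [0.57711662 0.51569857 0.57374959]
```

```bash
cat >> h.py <<'E'
from scipy.spatial.transform import Rotation as Ro
def mk(z,x):
    z=np.array(z,float);z/=np.linalg.norm(z);x=np.array(x,float);x-=z*(x@z);x/=np.linalg.norm(x)
    return np.stack([x,np.cross(z,x),z],1)
def wrist(R,j1,phi):
    M=Ro.from_euler('ZY',[j1,phi]).as_matrix().T@R
    a=Ro.from_matrix(M).as_euler('ZYZ'); return a[0],a[1],(a[2]-np.pi+np.pi)%(2*np.pi)-np.pi
def hdg(deg,tilt): # tool z heading deg, tilt below horizontal
    a,t=np.radians([deg,tilt]); return np.array([np.cos(a)*np.cos(t),np.sin(a)*np.cos(t),-np.sin(t)])
E
python3 - <<'E'
from h import *
s=status.sense(); q=s['qpos']; print(q)
w,x,y,z=s['tcp_rot']; R=Ro.from_quat([x,y,z,w]).as_matrix(); print(R[:,2],R[:,0],wrist(R,q[0],q[1]+q[2]))
ld=np.array([-.245,-.9695,0]); jx=R[:,0]
for t in (45,60):
  print('lying',t,wrist(mk(hdg(75.8,t),jx),.2,2.0))
  for h in (-104.2,-60,-40,-20):
    Rz=Ro.from_euler('z',np.radians(h+104.2)).as_matrix()
    print(h,t,wrist(mk(hdg(h,t),Rz@jx),-.5,2.0))
E
```

```text
[2.06399433e-01 6.16200071e-01 1.45851624e+00 1.37040519e-05
 1.06689226e+00 4.46401269e-01]
[-1.80442046e-05  8.48281509e-06 -1.00000000e+00] [ 9.71335965e-01 -2.37710837e-01 -1.95434420e-05] (np.float64(1.3704051891938462e-05), np.float64(1.066892261918036), np.float64(0.44640126927986934))
lying 45 (np.float64(0.8906736297050566), np.float64(0.9610285355752346), np.float64(-0.024849247444185707))
-104.2 45 (np.float64(-0.8769790568777913), np.float64(1.0987823571998436), np.float64(0.14529308020587806))
-60 45 (np.float64(-0.7541129623418018), np.float64(0.5673129821114075), np.float64(-0.49962048392002556))
-40 45 (np.float64(-0.3741638282226496), np.float64(0.3906766843633656), np.float64(-1.0870502662337698))
-20 45 (np.float64(0.2932932972821776), np.float64(0.37659909473306596), np.float64(-1.9572646596243206))
lying 60 (np.float64(0.5737487602645299), np.float64(0.979709014994417), np.float64(0.15399722072209254))
-104.2 60 (np.float64(-0.5821575683481539), np.float64(1.0771633138942827), np.float64(0.006382487732947695))
-60 60 (np.float64(-0.4032453799295358), np.float64(0.7247618028728247), np.float64(-0.7829240443632814))
-40 60 (np.float64(-0.16710513472779476), np.float64(0.6331837667981681), np.float64(-1.2702877979142386))
-20 60 (np.float64(0.1285162660733672), np.float64(0.6268597780355459), np.float64(-1.812825436408174))
```

The trial lift shows 4.0 N of weight and a moment of -0.089 ± 0.01 N·m about x. That puts the balance point about 22 mm towards +y, so the +y (left) end is the heavy one. I'll put it back and regrasp nearer the light end with the tool tilted; the moment in that grasp will check the result.

Call:
step_arm --steps '[0,0,-0.6,0,0,0,0.3,0,0,-1.2,0,0,0,0.3,0,0,-1.7,0,0,0,0.3,0,0,-1.8,0,0,0,0.3,0,0,-1.8,0,0,0,0.6,0,0,-1.8,0,0,0,0.8,0,0,-1.8,0,0,0,1,0,0,-1.8,0,0,0,1,0,0,0.2,0,0,0,1,0,0,3,0,0,0,1,0,0,5,0,0,0,1,0,0,5,0,0,0,1]'

```text
time: 4.85
ee_pos: [0.5336, 0.2319, 0.1055]
tcp_rot: [-0.001, 0.993, -0.12, 0.004]
contact_force: [0.1, 0.4, -0.4]
opening: 1.0
```

```bash
python3 - <<'E'
from h import *
s=status.sense(); print(s['ee_pos'],s['qpos'])
im,d=snap('side','side3'); crop('side3',170,110,300,220,5,'s3')
E
```

```text
[0.5336115  0.23189977 0.10545937] [2.06595614e-01 5.48508516e-01 1.40119598e+00 3.83967051e-05
 1.18425910e+00 4.46384991e-01]
```

View pics/s3.png

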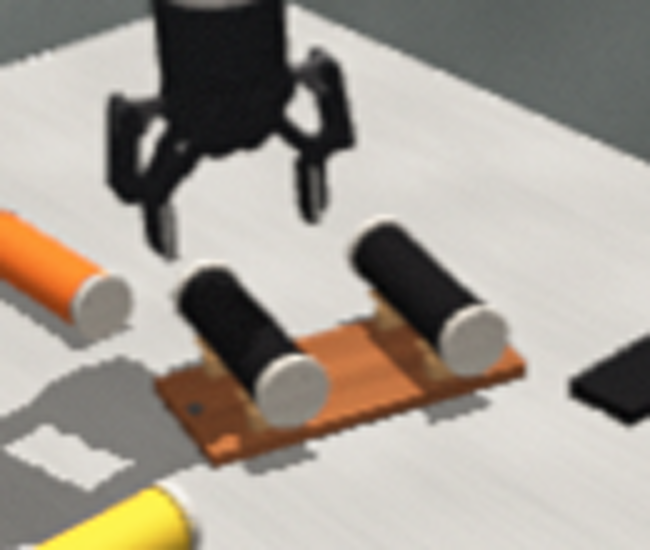

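Call:
step_arm --steps '[-0.1,-0.5,0,0.11,-0.028,0,1,-0.2,-1,0,0.22,-0.055,0,1,-0.3,-1.5,0,0.33,-0.083,0,1,-0.45,-1.9,0,0.44,-0.11,0,1,-0.45,-1.9,0,0.508,-0.128,0,1,-0.45,-1.9,0,0.508,-0.128,0,1,-0.45,-1.9,-2.5,0.508,-0.128,0,1,-0.45,-1.9,-5,0.508,-0.128,0,1,-0.45,-1.9,-6.7,0.508,-0.128,0,1,-0.45,-1.9,-6.7,0.508,-0.128,0,1,-0.45,-1.9,-6.7,0.508,-0.128,0,1]'

```text
time: 5.82
ee_pos: [0.5269, 0.2129, 0.0338]
tcp_rot: [-0.256, 0.959, -0.115, 0.032]
contact_force: [-0.2, -0.0, -0.0]
opening: 1.002
```

```bash
python3 - <<'E'
from h import *
im,d=snap('side','side4'); crop('side4',170,90,300,220,5,'s4')
s=status.sense(); print(s['ee_pos'],s['tcp_rot'],s['contact_force'],s['qpos'])
E
```

```text
[0.52741945 0.21284915 0.03469328] [-0.25643944  0.9591132  -0.11522891  0.0326034 ] [-0.16863154 -0.78272889  0.81970068] [-0.05957789  0.60223454  1.7209656   0.71154089  0.8504438  -0.30962665]
```

View pics/s4.png

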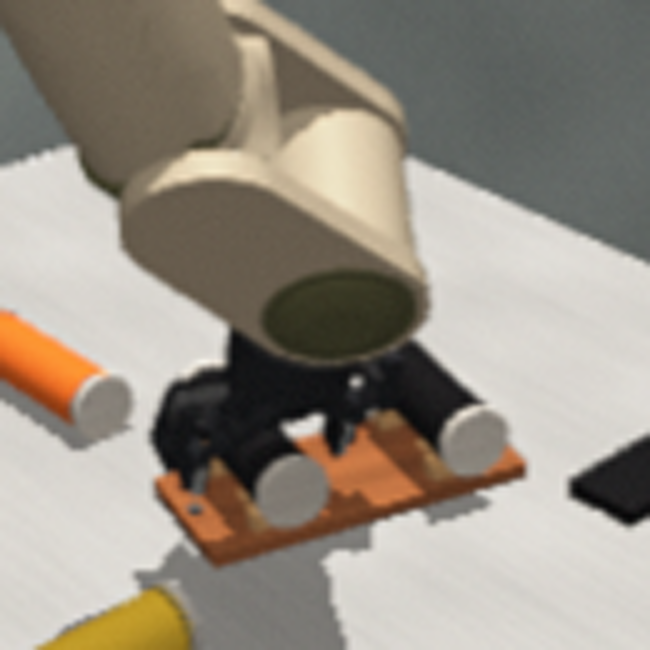

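The tilted fingers straddle the light-end half and touch nothing. The rear mandrel's cap, at crop (472,440), is clear. Closing and lifting.

Call:
step_arm --steps '[0,0,0,0,0,0,0.3,0,0,0,0,0,0,0.3,0,0,0,0,0,0,0.3,0,0,0,0,0,0,0.3,0,0,0,0,0,0,0.3,0,0,0.5,0,0,0,0.3,0,0,1,0,0,0,0.3,0,0,1.5,0,0,0,0.3,0,0,2,0,0,0,0.3,0,0,2,0,0,0,0.3,0,0,2,0,0,0,0.3,0,0,2,0,0,0,0.3]' --newtons 90

```text
time: 6.87
ee_pos: [0.5271, 0.2124, 0.0542]
tcp_rot: [-0.257, 0.959, -0.116, 0.033]
contact_force: [-0.7, 0.9, -3.9]
opening: 0.47
```

```bash
python3 - <<'E'
from h import *
T=[];F=[]
im,d=snap('side','side5'); crop('side5',170,90,300,220,5,'s5')
for i in range(8):
    viewer.get_image('top'); s=status.sense(); T.append(s['torque']);F.append(s['contact_force'])
T=np.array(T);F=np.array(F);print(T.mean(0),T.std(0),F.mean(0),s['ee_pos'],s['tcp_rot'],s['opening'])
E
```

```text
[-0.7512024   0.19358592  0.00922467] [0.04460285 0.02047493 0.01969489] [-0.15061146 -0.25991429 -4.07105252] [0.52720318 0.21240112 0.05425334] [-0.2568759   0.9589441  -0.11564303  0.03267538] 0.4698981078393985
```

View pics/s5.png

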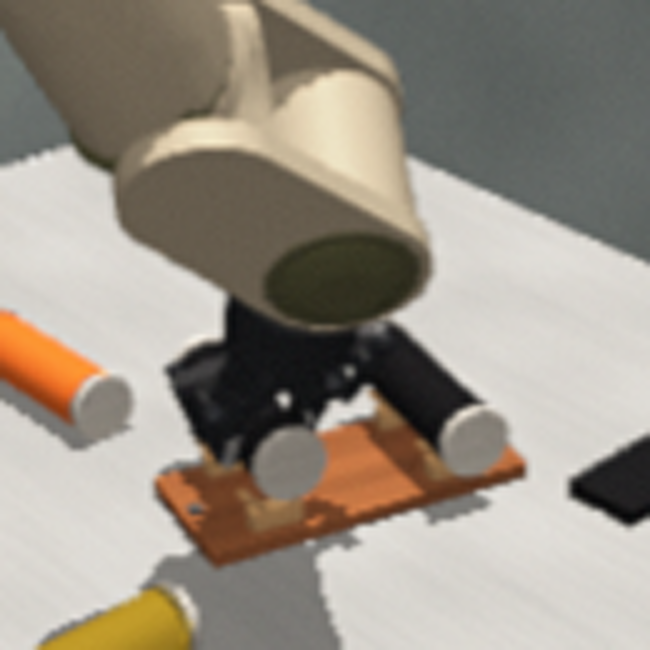

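Tilted readings include the gripper's own moment, because the sensor was zeroed with the tool vertical. I'll lift, bring the tool back to vertical (mandrel 30° heavy end down) and read the clean moment. Expect about 47 mm lever if right and about 2 mm if wrong.

Call:
step_arm --steps '[0,0,2,0,0,0,0.3,0,0,4,0,0,0,0.3,0,0,6,-0.1,0.025,0,0.3,0,0,8,-0.2,0.05,0,0.3,0,0,10,-0.3,0.076,0,0.3,0,0,11,-0.4,0.101,0,0.3,0,0,11,-0.508,0.128,0,0.3,0,0,11,-0.508,0.128,0,0.3,0,0,11,-0.508,0.128,0,0.3,0,0,11,-0.508,0.128,0,0.3]'

```text
time: 8.15
ee_pos: [0.5266, 0.2123, 0.1635]
tcp_rot: [-0.001, 0.993, -0.12, -0.001]
contact_force: [-0.5, -0.4, -3.8]
opening: 0.466
```

```bash
python3 - <<'E'
from h import *
T=[];F=[]
im,d=snap('side','side6'); crop('side6',150,70,300,200,5,'s6')
for i in range(8):
    viewer.get_image('top'); s=status.sense(); T.append(s['torque']);F.append(s['contact_force'])
T=np.array(T);F=np.array(F);print(T.mean(0),T.std(0),F.mean(0),s['ee_pos'],s['tcp_rot'],s['opening'],s['qpos'])
E
```

```text
[-0.17561265  0.03378431  0.01477952] [0.02246531 0.03161189 0.01634188] [ 0.07480551 -0.21978538 -4.27015096] [0.52725179 0.21218018 0.16432398] [-1.24226420e-04  9.92786699e-01 -1.19893930e-01 -2.85061686e-05] 0.4707134833409326 [1.74235994e-01 4.67943858e-01 1.35619283e+00 2.62692337e-04
 1.31743844e+00 4.14536235e-01]
```

View pics/s6.png

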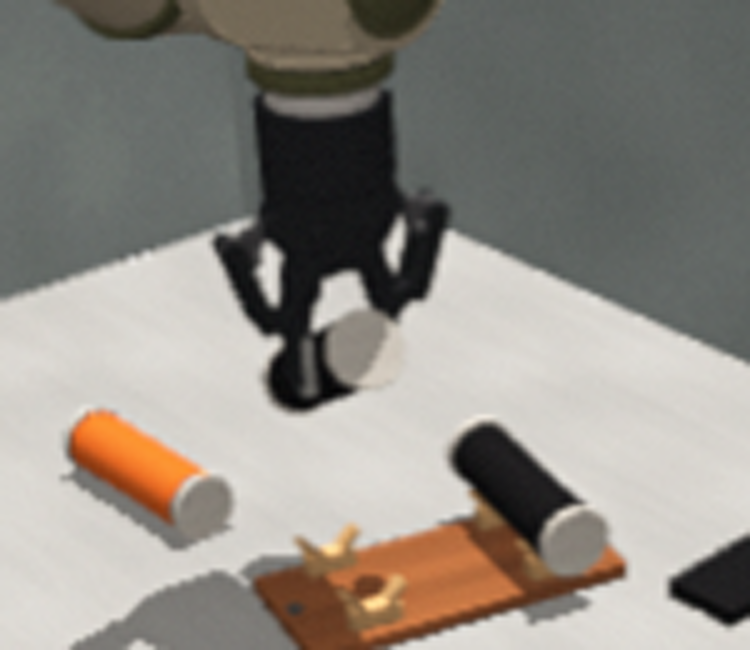

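The lever is 42 mm towards +y, which confirms the heavy end (now pointing down). Continuing the rotation to upright.

Call:
step_arm --steps '[0,0,1,-0.113,0.0286,0,0.3,0,0,2,-0.226,0.0571,0,0.3,0,0,3,-0.338,0.0857,0,0.3,0,0,4,-0.451,0.114,0,0.3,0,0,5,-0.564,0.143,0,0.3,0,0,5.6,-0.677,0.171,0,0.3,0,0,5.6,-0.789,0.2,0,0.3,0,0,5.6,-0.902,0.228,0,0.3,0,0,5.6,-1.015,0.257,0,0.3,0,0,5.6,-1.015,0.257,0,0.3,0,0,5.6,-1.015,0.257,0,0.3]'

```text
time: 9.52
ee_pos: [0.5274, 0.213, 0.2187]
tcp_rot: [0.495, 0.861, -0.103, -0.064]
contact_force: [0.2, 0.3, -3.5]
opening: 0.464
```

```bash
python3 - <<'E'
from h import *
s=status.sense(); print(s['ee_pos'],s['tcp_rot'],s['qpos'])
w,x,y,z=s['tcp_rot']; print(Ro.from_quat([x,y,z,w]).as_matrix())
im,d=snap('side','side7')
E
```

```text
[0.52740622 0.21296128 0.2187068 ] [ 0.49459898  0.86062231 -0.10276395 -0.06434795] [ 0.47161716  0.79553918  0.93632459 -0.83604997  2.07377563  0.54977217]
[[ 0.97059783 -0.11322903 -0.21241245]
 [-0.24053475 -0.48962284 -0.83810053]
 [-0.00910468  0.86455113 -0.50246238]]
```

View pics/side7.png

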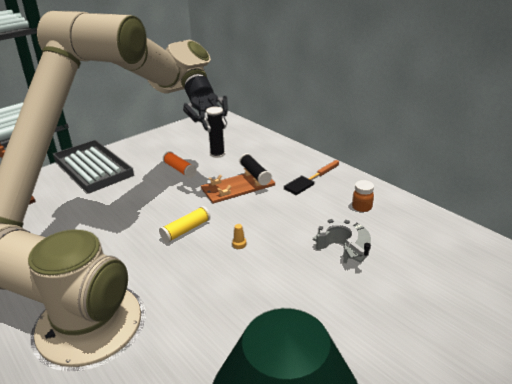

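The mandrel is held upright (side view, around (216,133)). Carrying it over to the stand with +30° of yaw.

Call:
step_arm --steps '[0.5,-3.5,0,0,0,0.04,0.3,1,-7,0,0,0,0.08,0.3,1.6,-10.5,0,0,0,0.13,0.3,2.1,-14,0,0,0,0.17,0.3,2.6,-17.5,0,0,0,0.22,0.3,3.1,-21,0,0,0,0.26,0.3,3.7,-24.5,0,0,0,0.31,0.3,4.2,-28,0,0,0,0.35,0.3,4.7,-31.5,0,0,0,0.4,0.3,5.2,-35,0,0,0,0.44,0.3,5.8,-38.5,0,0,0,0.48,0.3,6.3,-42,0,0,0,0.52,0.3]'

```text
time: 10.57
ee_pos: [0.5897, -0.2096, 0.2224]
tcp_rot: [0.495, 0.858, 0.12, 0.068]
contact_force: [0.8, -0.3, -3.9]
opening: 0.469
```

Call:
step_arm --steps '[0,0,0,0,0,0,0.3,0,0,0,0,0,0,0.3,0,0,0,0,0,0,0.3]'

```text
time: 10.82
ee_pos: [0.5897, -0.208, 0.2216]
tcp_rot: [0.495, 0.858, 0.119, 0.067]
contact_force: [-0.4, -0.3, -4.4]
opening: 0.466
```

```bash
python3 - <<'E'
from h import *
s=status.sense(); print(s['ee_pos'],s['tcp_rot'],s['qpos'])
w,x,y,z=s['tcp_rot']; print(Ro.from_quat([x,y,z,w]).as_matrix())
snap('side','side8'); snap('top','top8'); crop('side8',270,90,400,280,3,'s8'); crop('top8',300,120,420,220,6,'t8')
E
```

```text
[ 0.58966577 -0.20796174  0.22164953] [0.49525556 0.85794591 0.11906438 0.06689108] [-0.21088476  0.49047434  1.56032736 -1.24589745  0.942475    0.23799022]
[[ 0.96269852  0.13804523  0.23271244]
 [ 0.27055794 -0.4810912  -0.83387628]
 [-0.00315674  0.86573366 -0.50049502]]
```

View pics/s8.png

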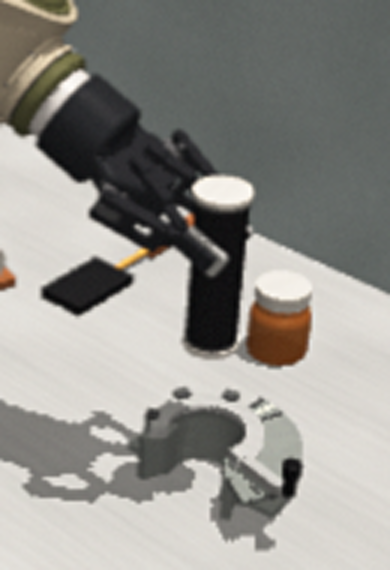

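View pics/t8.png

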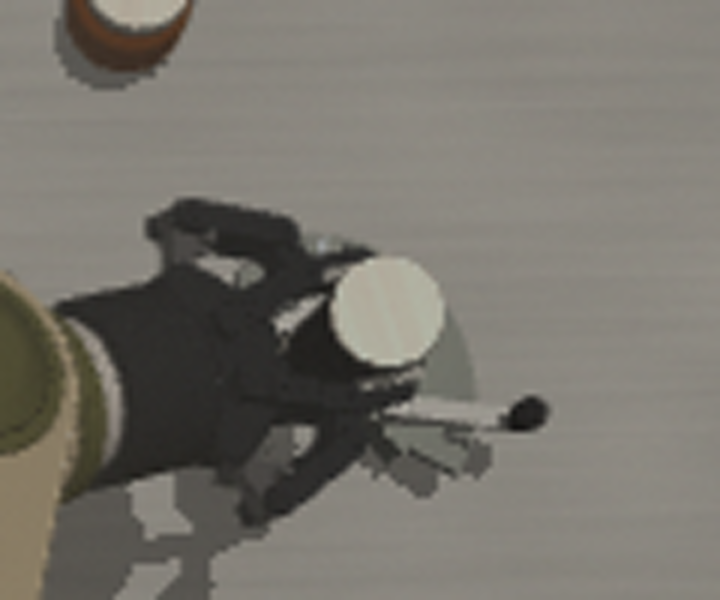

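```bash
python3 - <<'E'
from h import *
print('cap centre',onz('top',364.7,172,.273), 'nominal axis', np.array([.58967,-.20796])-.0162*np.array([.27,-.963]))
d=np.load('pics/top8.npy'); P,ok=cloud('top',d,355,162,375,182); im=cv2.imread('pics/top8.png')[162:182,355:375]
m=(im.min(2)>140)&(P[...,2]>.2); print(np.median(P[m],0),P[m].mean(0),m.sum(), np.ptp(P[m],0))
s=status.sense(); w,x,y,z=s['tcp_rot']; R=Ro.from_quat([x,y,z,w]).as_matrix(); q=s['qpos']
print(wrist(R,q[0],q[1]+q[2]),q[3:])
for dy in (0,-15,-30,-45,20,40,60):
  for phi in(2.05,2.2): print(dy,phi,np.round(wrist(Ro.from_euler('z',np.radians(dy)).as_matrix()@R,q[0]+ (-.0),phi),2))
# side: edges of mandrel bottom for tilt and location
crop('side8',320,140,370,215,10,'s8b')
E
```

```text
cap centre [ 0.58702192 -0.19346374  0.273     ] nominal axis [ 0.585296  -0.1923594]
[ 0.58844117 -0.1920381   0.27683331] [ 0.58514113 -0.18859278  0.29460537] 259 [0.21326926 0.24977335 1.15674663]
(np.float64(-1.2467180793657509), np.float64(0.9426483052034231), np.float64(0.23777964149859177)) [-1.24671808  0.94264831  0.23777964]
0 2.05 [-1.25  0.94  0.24]
0 2.2 [-1.36  0.9   0.42]
-15 2.05 [-1.17  1.16  0.33]
-15 2.2 [-1.24  1.11  0.48]
-30 2.05 [-1.08  1.37  0.43]
-30 2.2 [-1.11  1.3   0.57]
-45 2.05 [-0.97  1.57  0.56]
-45 2.2 [-0.98  1.49  0.68]
20 2.05 [-1.32  0.65  0.11]
20 2.2 [-1.52  0.62  0.36]
40 2.05 [-1.35  0.34 -0.04]
40 2.2 [-1.77  0.34  0.41]
60 2.05 [-0.67  0.06 -0.89]
60 2.2 [-2.81  0.11  1.26]
```

View pics/s8b.png

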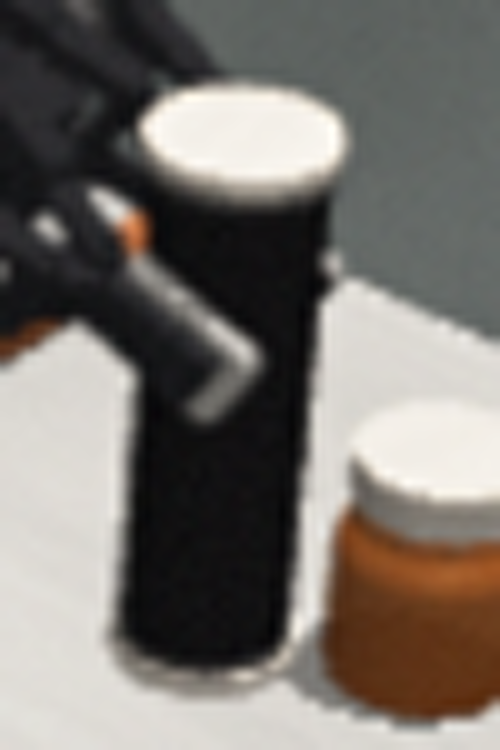

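```bash
cat >> h.py <<'E'
def overlay(n,tag,out,c,ax,box,k,h=.07):
    im=cv2.imread(f'pics/{tag}.png'); u0,v0,u1,v1=box
    v=cv2.resize(im[v0:v1,u0:u1],None,fx=k,fy=k,interpolation=cv2.INTER_CUBIC)
    ax=np.array(ax,float);ax/=np.linalg.norm(ax); e1=np.cross(ax,[0,1,0]);e1/=np.linalg.norm(e1);e2=np.cross(ax,e1)
    t=np.linspace(0,2*np.pi,60)[:,None]
    for s,col in((h,(0,0,255)),(-h,(0,200,0))):
        p=np.array(c)+ax*s+.023*(np.cos(t)*e1+np.sin(t)*e2)
        q=(proj(n,p)-[u0,v0]+.5)*k-.5
        cv2.polylines(v,[q.round().astype(np.int32)],True,col,1)
    cv2.imwrite(f'pics/{out}.png',v)
E
python3 - <<'E'
from h import *
c=[.5870,-.1930,.203]
overlay('side','side8','o8s',c,[0,0,1],(310,130,380,220),7)
overlay('top','top8','o8t',c,[0,0,1],(330,140,400,205),7)
a=cv2.imread('pics/o8s.png');b=cv2.imread('pics/o8t.png')
H=min(a.shape[0],b.shape[0]); cv2.imwrite('pics/o8.png',np.hstack([a[:600],cv2.copyMakeBorder(b,0,max(0,min(600,a.shape[0])-b.shape[0]),0,0,cv2.BORDER_CONSTANT)])[:, :800])
E
```

```text
(no output)
```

View pics/o8s.png

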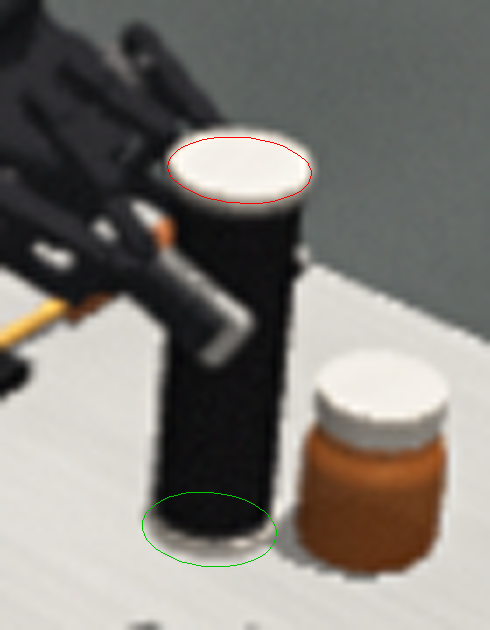

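View pics/o8t.png

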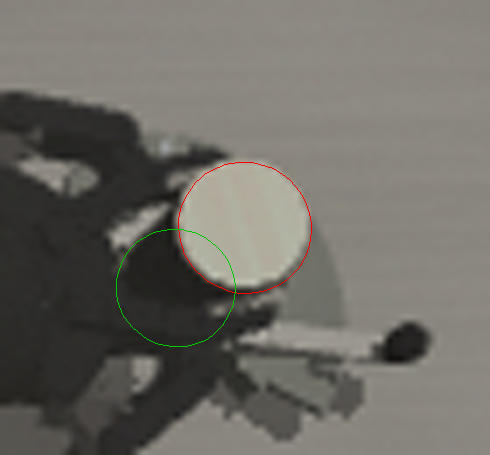

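The measured mandrel axis is about (0.587,-0.193) and upright within about 1°. Joint 4 is near its limit at this heading, so I'm yawing back -0.52 about the mandrel axis, centring over the seat and going down part of the way.

Call:
step_arm --steps '[-0.2,-0.1,0,0,0,-0.11,0.3,-0.4,-0.2,0,0,0,-0.22,0.3,-0.6,-0.25,-1,0,0,-0.33,0.3,-0.8,-0.3,-2.5,0,0,-0.44,0.3,-0.88,-0.4,-4,0,0,-0.52,0.3,-0.88,-0.4,-5,0,0,-0.52,0.3,-0.88,-0.4,-5.5,0,0,-0.52,0.3,-0.88,-0.4,-5.5,0,0,-0.52,0.3,-0.88,-0.4,-5.5,0,0,-0.52,0.3]'

```text
time: 11.67
ee_pos: [0.5813, -0.2111, 0.166]
tcp_rot: [0.496, 0.86, -0.103, -0.063]
contact_force: [0.3, -0.2, -3.0]
opening: 0.467
```

```bash
python3 - <<'E'
from h import *
s=status.sense(); print(s['ee_pos'],s['qpos'],s['contact_force'])
w,x,y,z=s['tcp_rot']; R=Ro.from_quat([x,y,z,w]).as_matrix(); print(R[:,0],R[:,2])
snap('side','side9'); snap('top','top9')
c=[.586,-.1975,s['ee_pos'][2]+.0094-.028+.003]; print(c)
overlay('side','side9','o9s',c,[0,0,1],(300,160,380,260),6)
overlay('top','top9','o9t',c,[0,0,1],(320,140,410,215),6)
E
```

```text
[ 0.5813369  -0.21110698  0.16601308] [-0.17779342  0.7114184   1.2975758  -1.06560272  1.41106886  0.40740303] [ 0.34169913 -0.22991033 -2.95144164]
[ 0.9708838  -0.23945855 -0.0066524 ] [-0.21058906 -0.83993768 -0.50015692]
[0.586, -0.1975, np.float64(0.15041308362208977)]
```

View pics/o9s.png

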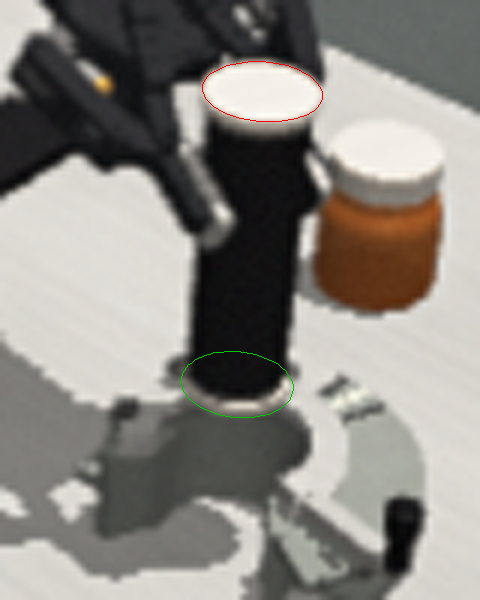

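View pics/o9t.png

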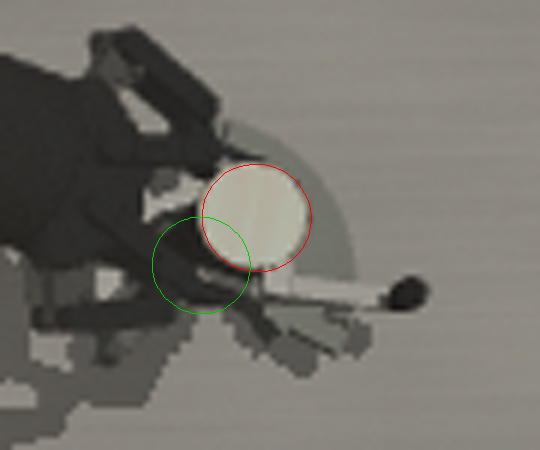

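```bash
python3 - <<'E'
from h import *
im=cv2.imread('pics/side0.png'); u0,v0,u1,v1=300,205,380,275;k=9
v=cv2.resize(im[v0:v1,u0:u1],None,fx=k,fy=k,interpolation=cv2.INTER_CUBIC)
t=np.linspace(0,2*np.pi,90)
for r,z,col in((.033,.056,(0,0,255)),(.047,.056,(0,0,255)),(.027,.0,(0,200,0))):
    p=np.stack([.586+r*np.cos(t),-.1975+r*np.sin(t),0*t+z],1); q=(proj('side',p)-[u0,v0]+.5)*k-.5
    cv2.polylines(v,[q.round().astype(np.int32)],True,col,1)
for p in [(.5684,-.2939,.086),(.5684,-.2939,.055)]:
    q=(proj('side',p)[0]-[u0,v0]+.5)*k-.5; cv2.circle(v,tuple(int(a) for a in q),4,(255,0,0),1)
cv2.imwrite('pics/seat.png',v)
E
```

```text
(no output)
```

View pics/seat.png

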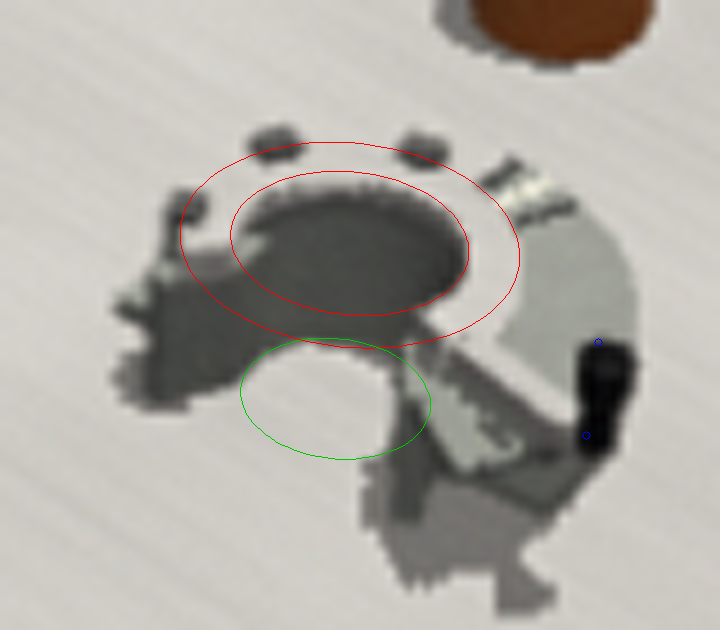

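The seat projection agrees between cameras to about 1–2 mm, and the mandrel sits about 1 mm to the +y side. Correcting by -1 mm in y and lowering while watching the force.

Call:
step_arm --steps '[0,-0.1,-0.5,0,0,0,0.3,0,-0.1,-1.5,0,0,0,0.3,0,-0.1,-2.5,0,0,0,0.3,0,-0.1,-3.5,0,0,0,0.3,0,-0.1,-4.5,0,0,0,0.3,0,-0.1,-5.5,0,0,0,0.3,0,-0.1,-5.5,0,0,0,0.3,0,-0.1,-5.5,0,0,0,0.3]'

```text
time: 12.43
ee_pos: [0.5813, -0.2126, 0.1096]
tcp_rot: [0.496, 0.86, -0.103, -0.064]
contact_force: [-0.1, -0.1, -3.7]
opening: 0.47
```

```bash
python3 - <<'E'
from h import *
s=status.sense(); print(s['ee_pos'],s['qpos'],s['contact_force'],s['torque'])
snap('side','side10'); snap('top','top10')
c=[.586,-.1975,s['ee_pos'][2]+.0094-.028+.003]; print(c)
overlay('side','side10','o10s',c,[0,0,1],(300,180,380,270),6)
overlay('top','top10','o10t',c,[0,0,1],(320,140,410,215),6)
E
```

```text
[ 0.58134603 -0.21262248  0.10955369] [-0.18019395  0.78638621  1.33466554 -1.08415295  1.35838487  0.50604909] [-0.10661625 -0.10970378 -3.67720357] [ 0.86507104 -0.21001807 -0.05049395]
[0.586, -0.1975, np.float64(0.09395368765483984)]
```

View pics/o10s.png

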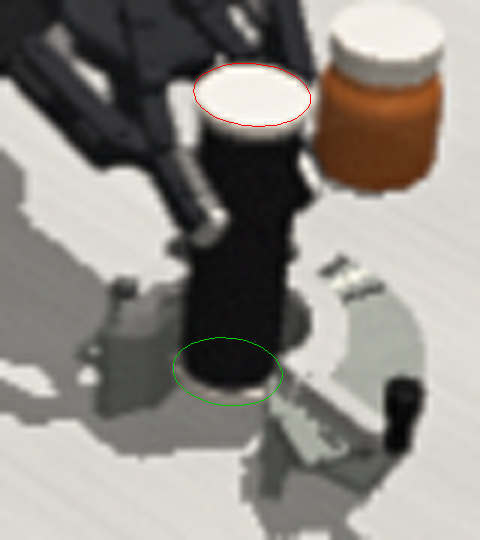

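View pics/o10t.png

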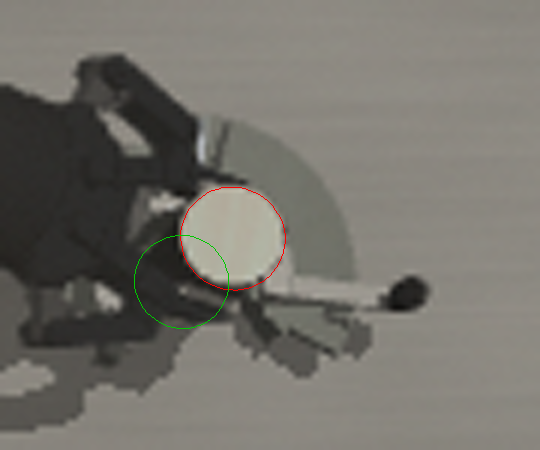

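Centred, with no contact force; the bottom is about 21–24 mm above the bench. Lowering on.

Call:
step_arm --steps '[0,0,-0.6,0,0,0,0.3,0,0,-1.2,0,0,0,0.3,0,0,-1.7,0,0,0,0.3,0,0,-1.7,0,0,0,0.3,0,0,-1.7,0,0,0,0.3]'

```text
time: 12.95
ee_pos: [0.5813, -0.2126, 0.0929]
tcp_rot: [0.496, 0.86, -0.103, -0.064]
contact_force: [0.6, -0.1, -4.1]
opening: 0.465
```

Call:
step_arm --steps '[0,0,-0.1,0,0,0,0.3,0,0,-0.2,0,0,0,0.3,0,0,-0.2,0,0,0,0.3,0,0,-0.2,0,0,0,0.3]'

```text
time: 13.28
ee_pos: [0.5815, -0.2126, 0.0914]
tcp_rot: [0.496, 0.86, -0.104, -0.064]
contact_force: [0.1, 0.9, -4.3]
opening: 0.467
```

Call:
step_arm --steps '[0,0,-0.1,0,0,0,0.3,0,0,-0.2,0,0,0,0.3,0,0,-0.2,0,0,0,0.3,0,0,-0.2,0,0,0,0.3]'

```text
time: 13.62
ee_pos: [0.5814, -0.2126, 0.0892]
tcp_rot: [0.496, 0.86, -0.104, -0.064]
contact_force: [-0.4, 0.7, -4.2]
opening: 0.464
```

Call:
step_arm --steps '[0,0,-0.1,0,0,0,0.3,0,0,-0.15,0,0,0,0.3,0,0,-0.15,0,0,0,0.3,0,0,-0.15,0,0,0,0.3]'

```text
time: 13.95
ee_pos: [0.5814, -0.2126, 0.0878]
tcp_rot: [0.496, 0.86, -0.104, -0.064]
contact_force: [0.0, -0.1, -3.9]
opening: 0.468
```

Call:
step_arm --steps '[0,0,-0.1,0,0,0,0.3,0,0,-0.15,0,0,0,0.3,0,0,-0.15,0,0,0,0.3,0,0,-0.15,0,0,0,0.3]'

```text
time: 14.28
ee_pos: [0.5815, -0.2126, 0.0864]
tcp_rot: [0.496, 0.86, -0.104, -0.064]
contact_force: [-0.7, -0.2, -2.3]
opening: 0.468
```

Call:
step_arm --steps '[0,0,-0.05,0,0,0,0.3,0,0,-0.1,0,0,0,0.3,0,0,-0.1,0,0,0,0.3,0,0,-0.1,0,0,0,0.3]'

```text
time: 14.62
ee_pos: [0.5814, -0.2127, 0.0863]
tcp_rot: [0.496, 0.859, -0.104, -0.064]
contact_force: [-2.8, 1.7, 6.1]
opening: 0.47
```

```bash
python3 - <<'E'
from h import *
F=[];T=[]
for i in range(5):
    viewer.get_image('top'); s=status.sense(); F.append(s['contact_force']);T.append(s['torque'])
print(np.mean(F,0),np.mean(T,0),s['ee_pos'])
w,x,y,z=s['tcp_rot']; R=Ro.from_quat([x,y,z,w]).as_matrix(); print(R[:,0],R[:,2])
snap('side','side11'); snap('top','top11')
c=[.586,-.1975,.07]
overlay('side','side11','o11s',c,[0,0,1],(300,180,380,270),6)
overlay('top','top11','o11t',c,[0,0,1],(320,140,410,215),6)
E
```

```text
[-2.41170157  1.29421814  5.68456052] [-0.06700229  0.378099   -0.37132048] [ 0.58143658 -0.21271125  0.08636273]
[ 0.97028585 -0.24188347 -0.00614521] [-0.21260154 -0.84014886 -0.49894937]
```

View pics/o11s.png

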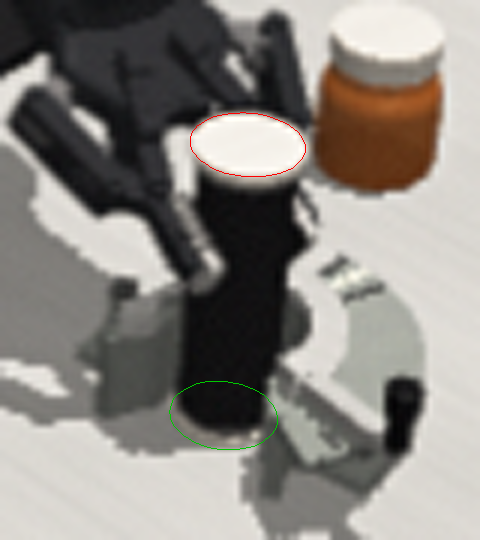

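View pics/o11t.png

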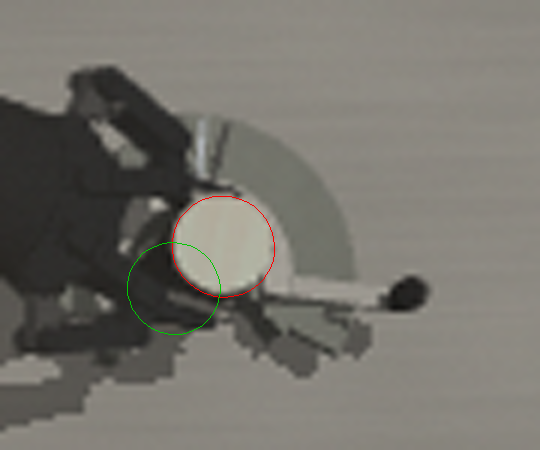

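The mandrel is on the bench: pushing force +5.7 N net, height matches 70 mm, and it's aligned with the seat in both views. Relieving the push, then releasing and backing out along the tool axis.

Call:
step_arm --steps '[0,0,0.07,0,0,0,0.3,0,0,0.07,0,0,0,0.3,0,0,0.07,0,0,0,0.45,0,0,0.07,0,0,0,0.5,0,0,0.07,0,0,0,0.55,0,0,0.07,0,0,0,0.65,0,0,0.07,0,0,0,0.8,0,0,0.07,0,0,0,0.95,0,0,0.07,0,0,0,0.95,0,0,0.07,0,0,0,0.95]' --newtons 30

```text
time: 15.8
ee_pos: [0.5815, -0.2126, 0.086]
tcp_rot: [0.496, 0.86, -0.104, -0.064]
contact_force: [-0.1, -1.1, -0.1]
opening: 0.95
```

```bash
python3 - <<'E'
from h import *
s=status.sense(); print(s['ee_pos'],s['contact_force'],s['opening'])
snap('side','side12'); snap('top','top12')
c=[.586,-.1975,.07]
overlay('side','side12','o12s',c,[0,0,1],(300,180,380,270),6)
overlay('top','top12','o12t',c,[0,0,1],(320,140,410,215),6)
E
```

```text
[ 0.58145361 -0.21260627  0.08597968] [-0.06236025 -1.10294333 -0.06569724] 0.949693281227848
```

View pics/o12s.png

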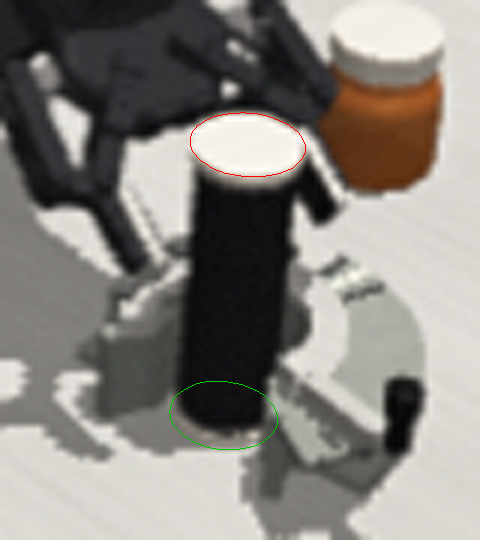

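View pics/o12t.png

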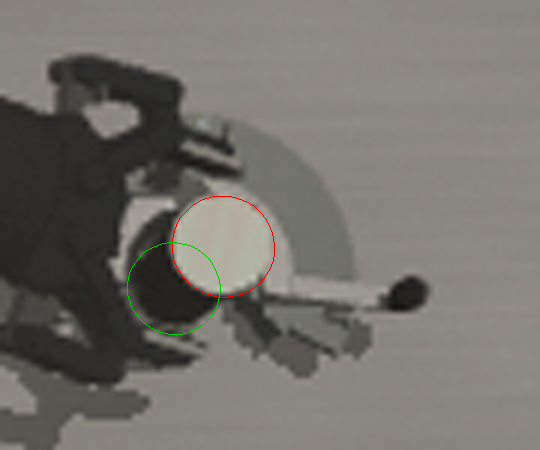

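The mandrel stands free, matching the model in both views. Backing out along the tool axis, then up and back to vertical.

Call:
step_arm --steps '[0.2,0.84,0.5,0,0,0,1,0.84,3.36,2,0,0,0,1,1.5,5.9,3.5,0,0,0,1,2.1,8.4,5,0,0,0,1,2.5,10.1,7,0.11,-0.028,0,1,2.5,10.1,9,0.22,-0.055,0,1,2.5,10.1,11,0.33,-0.082,0,1,2.5,10.1,13,0.45,-0.112,0,1,2.5,10.1,15,0.56,-0.14,0,1,2.5,10.1,16,0.67,-0.168,0,1,2.5,10.1,17,0.78,-0.195,0,1,2.5,10.1,17,0.9,-0.225,0,1]'

```text
time: 16.9
ee_pos: [0.6072, -0.1106, 0.2599]
tcp_rot: [0.057, 0.991, -0.118, -0.005]
contact_force: [-0.2, -0.1, -0.2]
opening: 1.002
```

```bash
python3 - <<'E'
from h import *
s=status.sense(); print(s['ee_pos'],s['contact_force'],s['opening'],s['qpos'])
w,x,y,z=s['tcp_rot']; R=Ro.from_quat([x,y,z,w]).as_matrix(); print(R)
a=np.radians(-10.4); Rt=mk([0,0,-1],[np.cos(a),np.sin(a),0]); print('turn to vertical',Ro.from_matrix(Rt@R.T).as_rotvec())
snap('top','top13'); snap('side','side13')
overlay('side','side13','o13s',[.586,-.1975,.07],[0,0,1],(300,180,380,270),6)
E
```

```text
[ 0.60724969 -0.11055499  0.2599048 ] [-0.22470544 -0.08530938 -0.23694741] 1.0016039997549506 [-0.32377356  0.48994822  1.03913707 -0.11336235  1.59929907 -0.0913782 ]
[[ 0.97222833 -0.23283063 -0.02370598]
 [-0.23401484 -0.96583948 -0.11131556]
 [ 0.0030215   0.11377169 -0.99350233]]
turn to vertical [ 0.11218101 -0.02069124  0.05480495]
```

View pics/o13s.png

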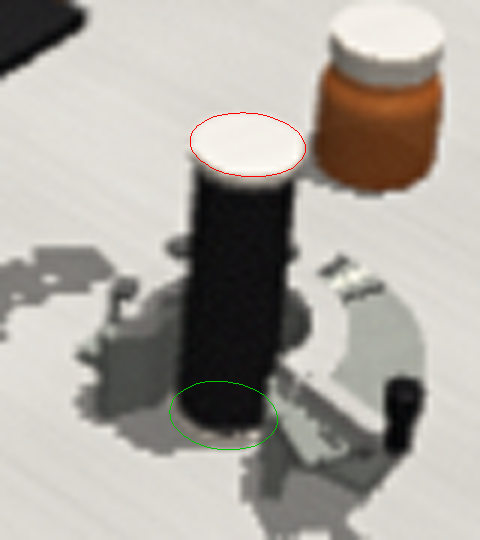

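View pics/top13.png

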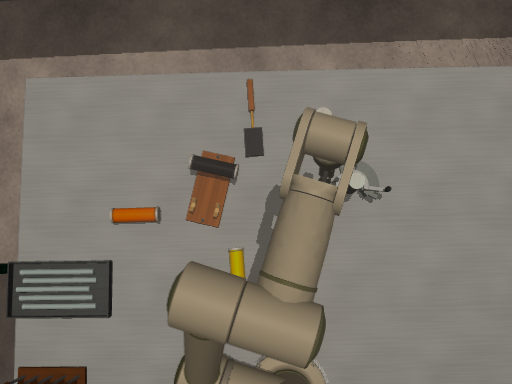

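Call:
step_arm --steps '[-0.5,-3,0,0.05,-0.01,0.02,1,-1.2,-6.5,0,0.112,-0.021,0.055,1,-2,-10,0,0.112,-0.021,0.055,1,-2.8,-13.5,0,0.112,-0.021,0.055,1,-3.5,-16.5,-1,0.112,-0.021,0.055,1,-3.9,-18.3,-3,0.112,-0.021,0.055,1,-3.9,-18.3,-6,0.112,-0.021,0.055,1,-3.9,-18.3,-9,0.112,-0.021,0.055,1,-3.9,-18.3,-12,0.112,-0.021,0.055,1,-3.9,-18.3,-12,0.112,-0.021,0.055,1,-3.9,-18.3,-12,0.112,-0.021,0.055,1]'

```text
time: 17.92
ee_pos: [0.5674, -0.2934, 0.1351]
tcp_rot: [0.002, 0.996, -0.091, -0.005]
contact_force: [-0.4, -0.1, -0.1]
opening: 0.998
```

```bash
python3 - <<'E'
from h import *
s=status.sense(); print(s['ee_pos'],s['tcp_rot'],s['contact_force'],s['opening'],s['qpos'])
snap('side','side14'); crop('side14',300,130,420,280,5,'s14')
E
```

```text
[ 0.56737252 -0.29344222  0.13514188] [ 0.00218758  0.99587198 -0.09058532 -0.00533881] [-0.41942611 -0.11972986 -0.06769529] 0.998443228392663 [-0.65844504  0.61462843  1.17369046 -0.00964399  1.35993344 -0.47497273]
```

View pics/s14.png

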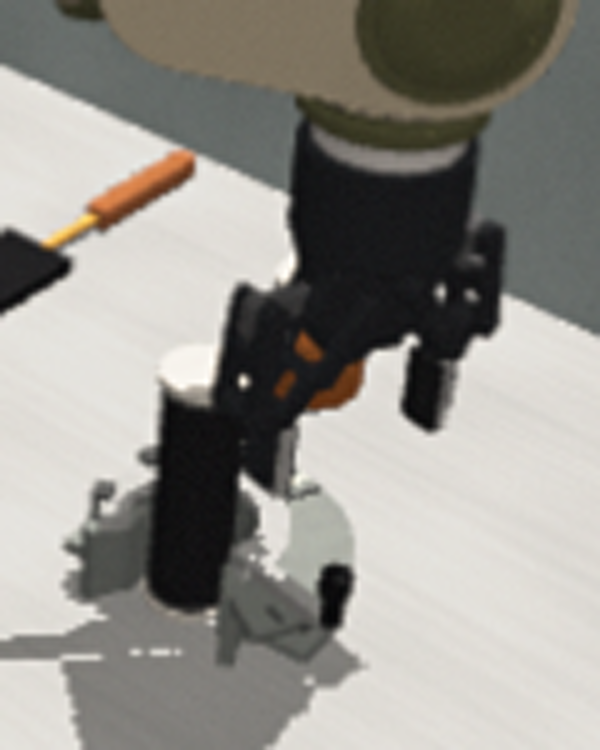

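Call:
step_arm --steps '[0,0,-2.5,0,0,0,1,0,0,-5,0,0,0,1,0,0,-7,0,0,0,1,0,0,-7.8,0,0,0,1,0,0,-7.8,0,0,0,0.6,0,0,-7.8,0,0,0,0.4,0,0,-7.8,0,0,0,0.3,0,0,-7.8,0,0,0,0.3,0,0,-7.8,0,0,0,0.3]' --newtons 25

```text
time: 18.72
ee_pos: [0.5679, -0.2949, 0.0593]
tcp_rot: [0.003, 0.996, -0.091, -0.003]
contact_force: [-0.1, -0.2, 0.8]
opening: 0.311
```

```bash
python3 - <<'E'
from h import *
s=status.sense(); print(s['ee_pos'],s['tcp_rot'],s['contact_force'],s['opening'],s['qpos'])
snap('side','side15'); crop('side15',300,150,420,280,5,'s15')
E
```

```text
[ 0.56786972 -0.29490438  0.05928346] [ 0.00300386  0.9958016  -0.09145305 -0.00254699] [-0.1415753  -0.1568196   0.76866012] 0.31052594686053064 [-0.66046353  0.69233593  1.26190653 -0.00841325  1.18841788 -0.47415669]
```

View pics/s15.png

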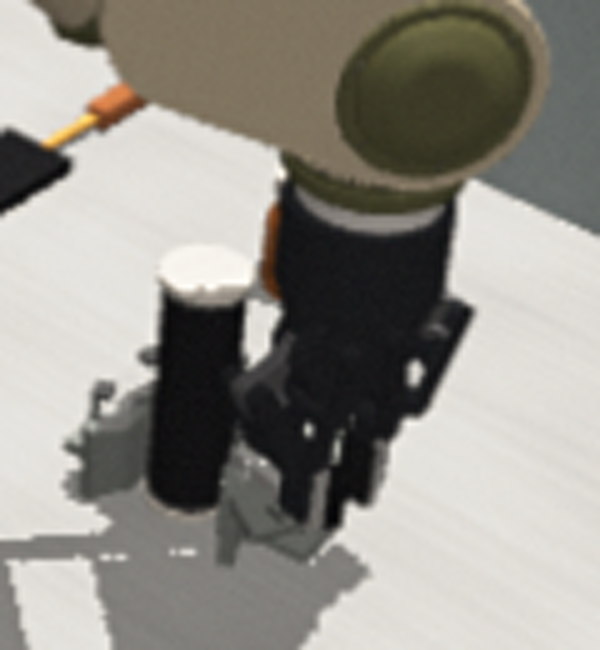

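Call:
step_arm --steps '[0,0,0.3,0,0,0,0.22,0,0,0.3,0,0,0,0.15,0,0,0.3,0,0,0,0.08,0,0,0.3,0,0,0,0.08,0,0,0.3,0,0,0,0.08]' --newtons 25

```text
time: 19.18
ee_pos: [0.5677, -0.2947, 0.0618]
tcp_rot: [0.003, 0.996, -0.091, -0.003]
contact_force: [-0.2, 0.8, 4.8]
opening: 0.169
```

```bash
python3 - <<'E'
from h import *
s=status.sense(); print(s['ee_pos'],s['tcp_rot'],s['contact_force'],s['opening'])
E
```

```text
[ 0.56765408 -0.2947466   0.06177562] [ 0.00270681  0.99580127 -0.09145437 -0.00293309] [-0.20267857  0.84060934  4.83031124] 0.16947462077966938
```

Knob gripped (14.4 mm, within the expected 12–16). Working out the arc rows.

```bash
python3 - <<'E'
import numpy as np
a0=np.radians(-100.5); n=22; r=9.8
A=a0+np.arange(n+1)*1.595/n
p=r*np.stack([np.cos(A),np.sin(A)],1)
for lo,hi in((0,11),(11,22)):
    print([x for i in range(lo+1,hi+1) for x in (round(p[i,0]-p[lo,0],2),round(p[i,1]-p[lo,1],2),0,0,0,round(A[i]-A[lo],3),0.08)])
E
```

```text
[np.float64(0.7), np.float64(-0.1), 0, 0, 0, np.float64(0.073), 0.08, np.float64(1.41), np.float64(-0.16), 0, 0, 0, np.float64(0.145), 0.08, np.float64(2.12), np.float64(-0.16), 0, 0, 0, np.float64(0.218), 0.08, np.float64(2.83), np.float64(-0.11), 0, 0, 0, np.float64(0.29), 0.08, np.float64(3.53), np.float64(-0.01), 0, 0, 0, np.float64(0.363), 0.08, np.float64(4.23), np.float64(0.14), 0, 0, 0, np.float64(0.435), 0.08, np.float64(4.91), np.float64(0.35), 0, 0, 0, np.float64(0.507), 0.08, np.float64(5.57), np.float64(0.6), 0, 0, 0, np.float64(0.58), 0.08, np.float64(6.22), np.float64(0.9), 0, 0, 0, np.float64(0.652), 0.08, np.float64(6.84), np.float64(1.24), 0, 0, 0, np.float64(0.725), 0.08, np.float64(7.43), np.float64(1.63), 0, 0, 0, np.float64(0.797), 0.08]
[np.float64(0.57), np.float64(0.43), 0, 0, 0, np.float64(0.073), 0.08, np.float64(1.1), np.float64(0.9), 0, 0, 0, np.float64(0.145), 0.08, np.float64(1.6), np.float64(1.41), 0, 0, 0, np.float64(0.218), 0.08, np.float64(2.05), np.float64(1.95), 0, 0, 0, np.float64(0.29), 0.08, np.float64(2.47), np.float64(2.52), 0, 0, 0, np.float64(0.363), 0.08, np.float64(2.85), np.float64(3.13), 0, 0, 0, np.float64(0.435), 0.08, np.float64(3.18), np.float64(3.75), 0, 0, 0, np.float64(0.508), 0.08, np.float64(3.47), np.float64(4.41), 0, 0, 0, np.float64(0.58), 0.08, np.float64(3.7), np.float64(5.07), 0, 0, 0, np.float64(0.653), 0.08, np.float64(3.89), np.float64(5.76), 0, 0, 0, np.float64(0.725), 0.08, np.float64(4.03), np.float64(6.46), 0, 0, 0, np.float64(0.797), 0.08]
```

Call:
step_arm --steps '[0.7,-0.1,0,0,0,0.073,0.08,1.41,-0.16,0,0,0,0.145,0.08,2.12,-0.16,0,0,0,0.218,0.08,2.83,-0.11,0,0,0,0.29,0.08,3.53,0,0,0,0,0.363,0.08,4.23,0.14,0,0,0,0.435,0.08,4.91,0.35,0,0,0,0.507,0.08,5.57,0.6,0,0,0,0.58,0.08,6.22,0.9,0,0,0,0.652,0.08,6.84,1.24,0,0,0,0.725,0.08,7.43,1.63,0,0,0,0.797,0.08,7.43,1.63,0,0,0,0.797,0.08]'

```text
time: 20.18
ee_pos: [0.642, -0.2764, 0.0617]
tcp_rot: [0.002, 0.952, 0.305, -0.002]
contact_force: [-5.3, 7.8, 9.4]
opening: 0.17
```

```bash
python3 - <<'E'
from h import *
s=status.sense(); p=s['ee_pos']; print(p,s['contact_force'],s['torque'],s['opening'],s['qpos']); v=p[:2]-[.586,-.1975]; print(np.hypot(*v),np.degrees(np.arctan2(v[1],v[0])))
snap('side','side16'); crop('side16',290,130,420,280,4,'s16')
E
```

```text
[ 0.64196348 -0.2763609   0.06173139] [-5.30019299  7.80773017  9.44754374] [1.04985509 0.73806235 0.05916291] 0.16965361749114594 [-0.57283922  0.78112175  1.05788804 -0.00719826  1.30198306 -1.19003091]
0.09670032077251316 -54.63866021690136
```

View pics/s16.png

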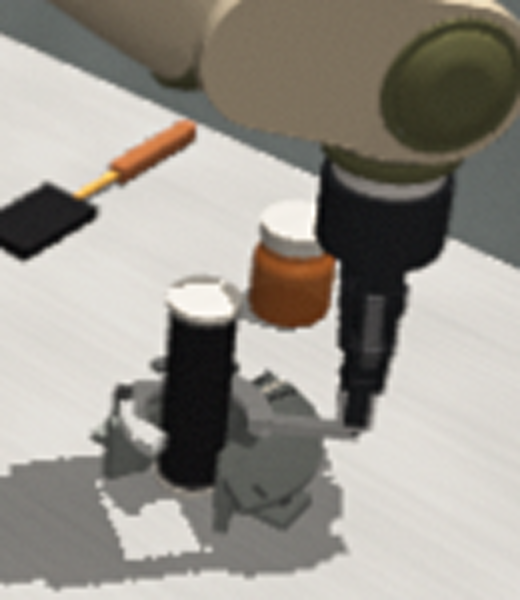

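The ring follows smoothly (lever at about -55°, slight 9 N radial pull, mandrel undisturbed). Second half, biased 1 mm inward.

Call:
step_arm --steps '[0.52,0.5,0,0,0,0.073,0.08,1.04,0.97,0,0,0,0.145,0.08,1.53,1.48,0,0,0,0.218,0.08,1.98,2.02,0,0,0,0.29,0.08,2.39,2.58,0,0,0,0.363,0.08,2.77,3.18,0,0,0,0.435,0.08,3.09,3.8,0,0,0,0.508,0.08,3.38,4.45,0,0,0,0.58,0.08,3.6,5.1,0,0,0,0.653,0.08,3.79,5.78,0,0,0,0.725,0.08,3.93,6.46,0,0,0,0.797,0.08,3.93,6.46,0,0,0,0.797,0.08]'

```text
time: 21.23
ee_pos: [0.679, -0.2124, 0.0617]
tcp_rot: [0.002, 0.76, 0.65, -0.003]
contact_force: [-15.1, 2.4, 10.9]
opening: 0.17
```

```bash
python3 - <<'E'
from h import *
s=status.sense(); p=s['ee_pos']; print(p,s['contact_force'],s['torque'],s['opening'],s['qpos']); v=p[:2]-[.586,-.1975]; print(np.hypot(*v),np.degrees(np.arctan2(v[1],v[0])))
snap('side','side17'); crop('side17',290,130,420,280,4,'s17'); snap('top','top17')
E
```

```text
[ 0.67896675 -0.2124029   0.06167081] [-15.11334858   2.42886727  10.8672053 ] [ 4.29670651e-01  2.17807399e+00 -1.80380400e-03] 0.17020953952436352 [-0.46687193  0.80167091  1.01247143 -0.00629228  1.32612475 -1.88087956]
0.09415367068786341 -9.10723199978977
```

View pics/s17.png

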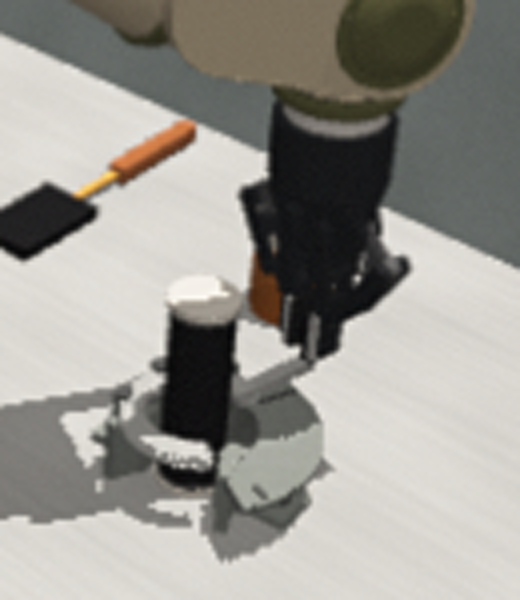

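Call:
step_arm --steps '[-0.2,0,0,0,0,0,0.08,-0.3,0,0,0,0,0,0.08,-0.3,0,0,0,0,0,0.2,-0.3,0,0,0,0,0,0.3,-0.3,0,0,0,0,0,0.4,-0.3,0,0,0,0,0,0.4,-0.3,0,0,0,0,0,0.4]'

```text
time: 21.92
ee_pos: [0.6779, -0.2138, 0.0607]
tcp_rot: [0.004, 0.761, 0.648, -0.001]
contact_force: [0.6, 0.1, 1.4]
opening: 0.4
```

```bash
python3 - <<'E'
from h import *
s=status.sense(); p=s['ee_pos']; print(p,s['contact_force'],s['opening']); 
print(onz('top',322,117,.075))
E
```

```text
[ 0.67794582 -0.21375143  0.06068309] [0.62391395 0.11546631 1.39784432] 0.3996185856684838
[ 0.78298266 -0.11730343  0.075     ]
```

Released with no force. Jar is clear of the path (0.78,-0.12). Going straight up, then aside to look.

Call:
step_arm --steps '[0,0,1.5,0,0,0,0.4,0,0,4.5,0,0,0,0.4,0,0,8,0,0,0,0.4,0,0,11.5,0,0,0,0.4,0,0,15,0,0,0,0.4,-3,4,17,0,0,0,0.4,-6,8,18,0,0,0,0.4,-9,12,18,0,0,0,0.4,-12,16,18,0,0,0,0.4,-15,20,18,0,0,0,0.4,-18,24,18,0,0,0,0.4,-18,24,18,0,0,0,0.4]'

```text
time: 22.92
ee_pos: [0.504, 0.0175, 0.241]
tcp_rot: [0.004, 0.761, 0.648, -0.001]
contact_force: [1.2, 0.8, 0.1]
opening: 0.399
```

```bash
python3 - <<'E'
from h import *
s=status.sense(); p=s['ee_pos']; print(p,s['contact_force'],s['opening']); 
snap('top','top18');snap('side','side18')
overlay('side','side18','o18s',[.586,-.1975,.07],[0,0,1],(290,170,380,270),6)
overlay('top','top18','o18t',[.586,-.1975,.07],[0,0,1],(310,130,410,215),7)
E
```

```text
[0.50396714 0.01754951 0.24101605] [1.21071693 0.84720765 0.13316264] 0.3992814388996089
```

View pics/o18s.png

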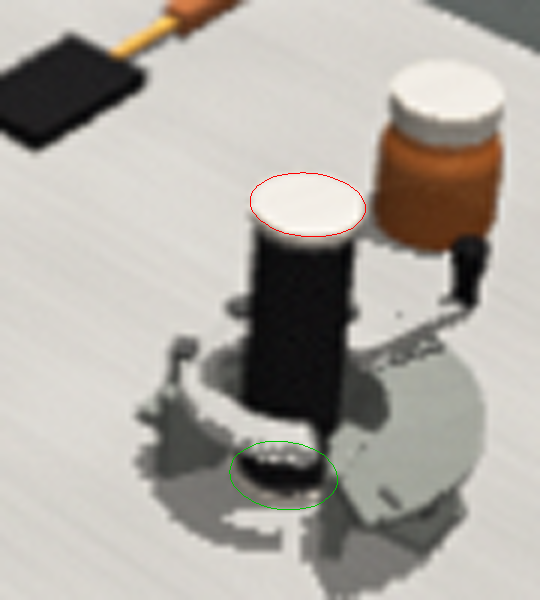

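View pics/o18t.png

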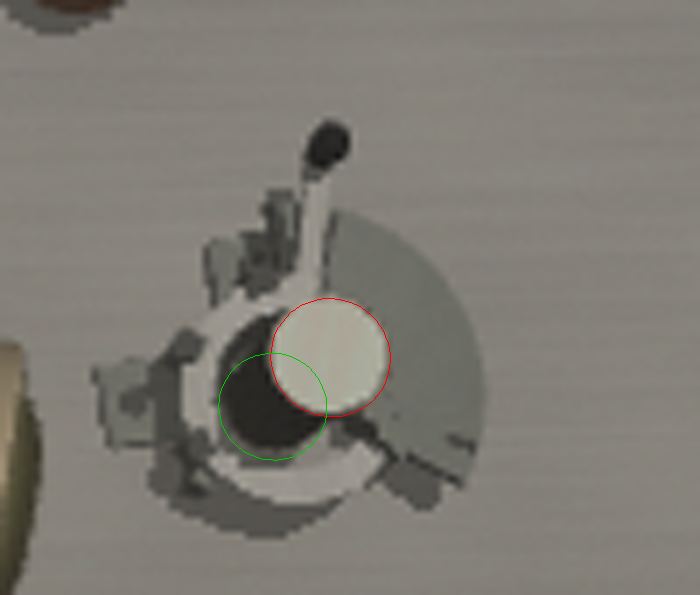

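View pics/top18.png

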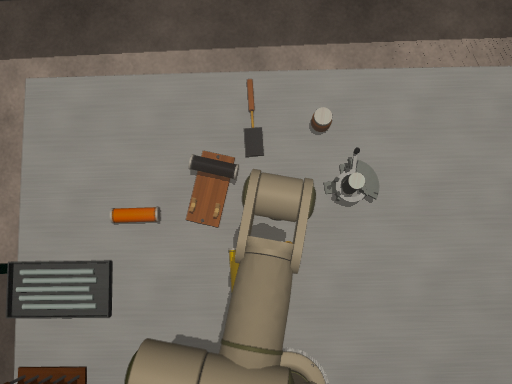

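```bash
python3 - <<'E'
from h import *
crop('top18',330,135,380,185,12,'k18')
k=onz('top',357.0,150.0,.086); v=k[:2]-[.586,-.1975]; print(k,np.hypot(*v),np.degrees(np.arctan2(v[1],v[0])))
k0=onz('top',388,189,.086)
# circle geometry: centre from two knob positions with r=.098
m=(k+k0)[:2]/2; d=(k-k0)[:2]; L=np.hypot(*d); print('chord',L,'sweep',2*np.arcsin(L/2/.098)); n=np.array([-d[1],d[0]])/L; c=m+n*np.sqrt(.098**2-L*L/4); print('centre',c)
for z in(.055,):
  a=onz('top',310+313/7,130+240/7,z); v=a[:2]-[.586,-.1975]; print('lever',np.degrees(np.arctan2(v[1],v[0])))
E
```

```text
[ 0.68149637 -0.2117901   0.086     ] 0.09655963250500725 -8.510604705187417
chord 0.13977550599021393 sweep 1.587935445497236
centre [ 0.58458591 -0.19721737]
lever -10.952109769987937
```

View pics/k18.png

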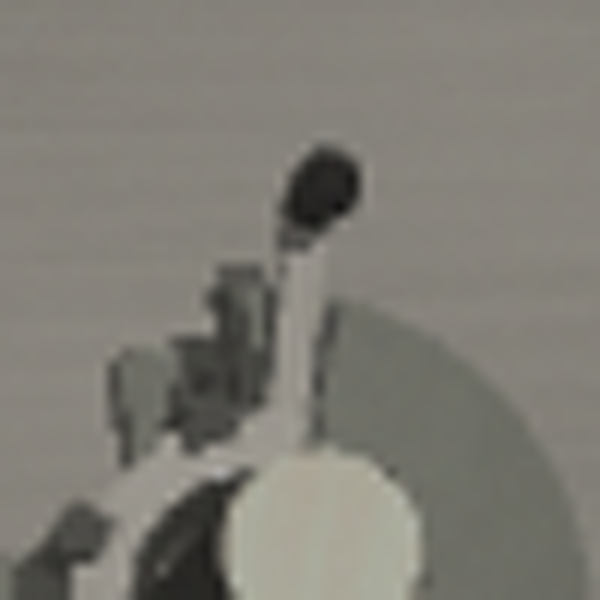

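```bash
python3 - <<'E'
from h import *
out=[]
for c in([.5846,-.1972],[.586,-.1975]):
  for tag,z in(('top0',.043),('top18',.055),('top18',.043)):
    im=cv2.cvtColor(cv2.imread(f'pics/{tag}.png'),cv2.COLOR_BGR2GRAY)
    A=np.radians(np.arange(-30,15.1,1.5)); r=np.linspace(.056,.076,12)
    AA,RR=np.meshgrid(A,r); uv=proj('top',np.stack([c[0]+RR*np.cos(AA),c[1]+RR*np.sin(AA),0*AA+z],-1)).reshape(*AA.shape,2).astype(np.float32)
    g=cv2.remap(im,uv,None,cv2.INTER_LINEAR).mean(0); print(c,tag,z,[(float(np.degrees(a).round(1)),int(v)) for a,v in zip(A,g)])
E
```

```text
[0.5846, -0.1972] top0 0.043 [(-30.0, 108), (-28.5, 108), (-27.0, 108), (-25.5, 108), (-24.0, 108), (-22.5, 108), (-21.0, 108), (-19.5, 104), (-18.0, 91), (-16.5, 78), (-15.0, 83), (-13.5, 99), (-12.0, 109), (-10.5, 122), (-9.0, 143), (-7.5, 146), (-6.0, 120), (-4.5, 108), (-3.0, 107), (-1.5, 87), (0.0, 70), (1.5, 64), (3.0, 61), (4.5, 69), (6.0, 84), (7.5, 85), (9.0, 83), (10.5, 83), (12.0, 84), (13.5, 92), (15.0, 102)]
[0.5846, -0.1972] top18 0.055 [(-30.0, 109), (-28.5, 109), (-27.0, 109), (-25.5, 109), (-24.0, 109), (-22.5, 109), (-21.0, 109), (-19.5, 109), (-18.0, 105), (-16.5, 92), (-15.0, 88), (-13.5, 112), (-12.0, 137), (-10.5, 144), (-9.0, 145), (-7.5, 144), (-6.0, 134), (-4.5, 97), (-3.0, 81), (-1.5, 91), (0.0, 83), (1.5, 74), (3.0, 67), (4.5, 61), (6.0, 64), (7.5, 82), (9.0, 91), (10.5, 90), (12.0, 89), (13.5, 89), (15.0, 94)]
[0.5846, -0.1972] top18 0.043 [(-30.0, 110), (-28.5, 109), (-27.0, 109), (-25.5, 109), (-24.0, 109), (-22.5, 109), (-21.0, 109), (-19.5, 106), (-18.0, 94), (-16.5, 90), (-15.0, 113), (-13.5, 137), (-12.0, 144), (-10.5, 145), (-9.0, 145), (-7.5, 133),
[... 748 characters left out ...]
, 105), (-16.5, 93), (-15.0, 89), (-13.5, 113), (-12.0, 137), (-10.5, 144), (-9.0, 145), (-7.5, 144), (-6.0, 136), (-4.5, 100), (-3.0, 79), (-1.5, 91), (0.0, 87), (1.5, 76), (3.0, 70), (4.5, 63), (6.0, 62), (7.5, 78), (9.0, 93), (10.5, 96), (12.0, 94), (13.5, 93), (15.0, 95)]
[0.586, -0.1975] top18 0.043 [(-30.0, 109), (-28.5, 109), (-27.0, 109), (-25.5, 109), (-24.0, 109), (-22.5, 109), (-21.0, 109), (-19.5, 105), (-18.0, 93), (-16.5, 89), (-15.0, 112), (-13.5, 137), (-12.0, 144), (-10.5, 145), (-9.0, 144), (-7.5, 134), (-6.0, 98), (-4.5, 80), (-3.0, 88), (-1.5, 82), (0.0, 73), (1.5, 66), (3.0, 60), (4.5, 63), (6.0, 80), (7.5, 89), (9.0, 89), (10.5, 87), (12.0, 87), (13.5, 93), (15.0, 103)]
```

Lever centre is at -9.3° against the locked mark at -8.2°, so about 1.73 rad. The knob chord independently gives -8.6°. The required 1.65 rad is more than 4° further back. Everything else is in place, so I'm handing in.

```bash
python3 - <<'E'
from h import *
d=np.load('pics/top18.npy'); P,ok=cloud('top',d,185,148,245,188); Q=P.reshape(-1,3); Q=Q[(Q[:,2]>.058)&(Q[:,2]<.09)]; print('rear',Q.mean(0))
print(hand_in())
E
```

```text
rear [0.6473612  0.19974177 0.06945271]
the job is handed in; nothing more can be done
None
```

The front mandrel now stands upright in the horseshoe, heavy end down, and I turned the lock ring to its mark afterwards. I handed the job in; no verdict came back.

- **Heavy end:** the trial lift put the balance point about 22 mm towards the +y end. A second reading, from a grip nearer the light end, gave a 42 mm lever the same way, so that end went down. One tilted reading in between was unusable because it included the gripper's own weight.
- **Placing:** I lowered the mandrel until the force showed it was on the bench, then released it. After the ring was turned, both cameras still matched an upright mandrel at (0.586, -0.1975), 70 mm mid-height.
- **Seat centre:** the estimates disagree slightly. The ring fit gives (0.586, -0.1975) and the knob's arc gives (0.5846, -0.1972). A 15 N radial pull at the end of the turn suggests it could be about 3 mm off in x. All of these are well inside the 15 mm limit.
- **Lock ring:** the lever is about 1° short of the locked line, roughly 1.73 rad. The knob position alone puts it slightly nearer the line, and the limit is 1.65 rad. I did not push on to the 1.77 stop to confirm.
- **Everything else:** the rear mandrel reads at its starting position to under 1 mm. The paddle and jar look unmoved in the last top view. The arm partly hid the nozzle there; it was never approached. The gripper is clear of everything, and the job took about 23 s.

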